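# Refit the fume extractor's filter and open its shutter

## Robot

A 6-joint arm with a two-finger parallel gripper is mounted at the origin on a cart in front of the work surface, level with it; the furniture and walls round the work are solid. World frame = base frame: x ahead of the robot, y to its left, z up, the work surface at z = 0. Lengths are in mm, angles in rad, forces in N, time in s.
With the tool pointing down it reaches from about 350 to 875 mm from the base axis. Payload 4.2 kg.
Tool frame: the origin (TCP) lies midway between the tips of the shut fingers; the grasp point (between the pads) lies 19 mm behind it (arm.tcp_to_grasp is the distance from the TCP to the grasp point, in mm); z points along the fingers, y is the line along which they close (so a half turn about z gives the same grasp; the last joint's range is limited). The gripper opens to 85 mm and grips with 20 to 120 N. Pads are 22 mm wide; open, the fingers measure 114 mm over their backs; the gripper's body (76 mm by 85 mm) begins 54 mm behind the grasp point. The pads swing forward as they close: fully open they stand 13 mm farther back than shut.
Start: joints at [1.437, 0.385, 0.008, 0, -1.194, -0.259], TCP at [239.202, 577.392, 231.312] pointing down, gripper open.
Joint ranges: [-3.14, 3.14], [-1.21, 2.06], [-1.07, 1.41], [-3.16, 2.05], [-2.99, -0.16], [-3.1, 3.1]. Speed limits (rad/s): [2.79, 2.79, 3.14, 3.14, 3.14, 3.14].

## Interface

Orientations are given as a unit quaternion [x, y, z, w].
In Python, from bench import arm gives the robot as it stands.
- The arm moves only by the tool arm_command, never from a script. Its argument "rows" is a list of rows, each a list of 2 entries, a list of its own where there are three numbers: the shift along the tool's x, y, z as a fraction of full scale, then the turn, a rotation vector about the tool's x, y, z as a fraction of full scale. In form: [[[x, y, z], [wx, wy, wz]], ...]. A call has 1 to 5 rows; each row is the pose to reach, as a shift and turn from the pose commanded when the call began, along the tool's axes at that moment, turning the shorter way round; what a row does not reach only later rows make up. Full scale, the value 1, is 0.25 m for a shift and 180 degrees for a turn. A row lasts 1/10 s, in which the tool goes at most 50 mm and 8.59 degrees, less where a joint would pass 70% of its speed; a pose out of reach is approached as far as the arm can. A call with a number of a shift or a turn outside -1 to 1 is refused whole. A call with a gripper value outside its range is refused whole. "grip" is the opening, from 0 (shut) to 1 (fully open), set as the call begins (left out, the last holds). The fingers move at their own pace and stop on an object; the grip force is fixed at half the most. Time passes only in rows, so rows that repeat a pose let the fingers close. It gives the time, the measured TCP pose, the force, the opening and the grip force at its end, in the units of the state.
- arm.read_state(): the state, without advancing time (a new reading comes with each control period).
- arm.get_image(name): name is "scene" or "top"; returns (picture, depth): 480x640x3 uint8, blue, green, red; 480x640 float32, mm along the optical axis (not along the pixel's ray), 0 where there is no reading.
- arm.camera_info(name): a dict with "fx", "fy", "cx", "cy" (pixels), "extrinsics" (4x4, takes a point from camera to world coordinates). Camera axes: x right, y down, z forward; pixel columns grow to the right and rows downward; lengths in mm; the calibration is good to about 2 mm. A picture is of the moment at which its call begins. camera_info takes no time and is no camera call.
- arm.job_done(): hands the job in; it is judged then, once.
Trained networks look in the newest picture that a camera, given by its name, has taken for a name from the list of things; names that differ only in an ending like _2 or _b are one class to them, and where a whole thing is asked for, a point or a joint stands for the part that bears it (a point fixed in the world has none). Each returns a list of dicts, best first, with "score" (0 to 1); they miss things now and then, are a little off and sometimes report something else, mostly with a low value. They report only what shows in the picture. A call takes as long as a camera call.
- arm.spot_in(camera, query): "position" ([column, row] in pixels, amid what is visible of it).
The state is a dict: "clock": time; "joints": joint angles; "joint_vel": joint speeds; "joint_efforts": joint torques, N m; "position": TCP position; "ee_rot": TCP orientation; "contact_force": force on the tool from outside, world axes, zero at the start; "wrist_torque": the same for the moment, N m; "gripper_width": finger opening in mm; "grasp_force": force on a finger pad.
Only numpy, scipy, OpenCV 4.12 (cv2) and the standard library are available. Lean on these libraries where they do the work, as an engineer would, in place of code of your own. Each camera call takes 0.05 s, during which the arm holds its last target. There are 200 camera calls.

## Task

Put the filter canister back on the fume extractor: lower it straight into the sloping collar with its two lugs in the slots at the white arrows, twist it clockwise until both lugs stand over the locking notches and let them drop fully home. Then pinch the red thumb release in and, holding it in, slide the outlet shutter all the way open; let go so that the release springs back out and locks it there. Do not shift or knock over the mug, the white jar or the tape roll.

Things in the scene. Friction and masses are not known exactly. Their poses are not given: they have to be found in the camera images.
- filter: Filter canister, upright on the bench at first, 0.18 to 0.29 kg: white cylinder, 68 mm diameter, dark vertical intake slots, blue knurled cap (76 mm diameter, 74 to 84 mm up), grip bar on the cap, two brass lugs. Origin: centre of the underside; z = its axis, up; x = line of lugs and bar. The foot tapers from 60 to 68 mm over the lowest 10 mm. Half a turn about z gives the same canister.
- grip_bar (a point): Point on the canister's axis 106 mm above its underside, to pinch by; axes as the canister's. The blue bar is 62 mm long along x, 16 mm thick along y and stands from 84 mm (top of the cap) to 114 mm above the underside, so fingertips have 22 mm below this point.
- lug (a point): Middle of the lug on the canister's +x side, 40.5 mm from the axis, 16.5 mm above the underside; a second one is opposite. Each is 10 mm wide, 9 mm high (12 to 21 mm above the underside) and reaches 47 mm from the axis.
- collar: Aluminium bayonet collar on the sloping front of the fume extractor (grey box 170 x 150 mm, 119 mm high, fixed). Origin: on the axis, at the sloping face; z = axis, outwards, leaning 35 degrees from vertical to the extractor's front; x straight up the slope, y level. Bore 72 mm, outside 88 mm, rim at z = 45 mm, bottom at z = 4 mm. The canister (68 mm) has 2 mm play, so it may lean a little.
- slot_entry (a point): Where one of the two slots, half a turn apart, is entered from the rim: 40 mm from the axis, at rim height z = 45 mm, 50 degrees anticlockwise from the collar's +x (towards +y); axes as the collar's. A white arrow on the black flange marks it. The slot is 14 mm wide, wider at its mouth, and goes down to a ledge at z = 22 mm: with the lugs on it the canister's origin is at z = 10 mm.
- slot_notch (a point): Middle of the floor (z = 14 mm) of that slot's locking notch, on the collar's +x, orange mark on the flange; axes as the collar's. From the entry the slot runs 50 degrees clockwise, seen from outside, between the ledge (z = 22 mm) and a roof (underside z = 34.5 mm) to this notch, 14 mm wide and 8 mm deeper than the ledge. The other slot is the same half a turn on (notch on -x).
- collar_seat (a point): Point on the collar's axis at z = 2 mm, where the canister's underside centre lies once the lugs are down in the notches; axes as the collar's. The canister's x axis then lies along the collar's +x or -x.
- filter_foot (a point): The canister's origin (centre of its underside); axes as the canister's.
- shutter (a joint): Travel of the outlet shutter on the extractor's flat top: 0 = shut (start), 0.055 m = fully open. It slides along the collar's +y: level, to the left for someone who faces the extractor's front. Friction about 2 N. A pawl in a notch of the front rail locks it at either end of the travel while the thumb release is out.
- shutter_grip (a point): Middle of the shutter's black grip block, 27 mm above the extractor's flat top (z = 119 mm); moves with it. x = level, to the extractor's back, y = opening direction, z up. The block is 30 mm thick along x, 36 mm long along y, its top 11 mm above this point. Rails 6 mm high run 20 to 26 mm in front of and behind its middle: keep fingertips less than 20 mm below this point.
- shutter_release (a joint): Red thumb release, 20 x 16 mm, in the grip block's front face (its -x side, towards the collar): 0 = out, 0.005 m = pushed in flush with the face. Its spring takes 2 N at first, 5 N when flush; the pawl is free from 0.0042 m. Pinching the block front to back with about 15 N pushes it in. When let go it springs out and locks only within 1 mm of an end of the travel.
- mug: Bystander: blue and white mug, 78 mm across (112 mm with its handle), 92 mm high; origin at the centre of its underside, z up.
- jar_ipa: Bystander: white screw jar, 42 mm diameter, 89 mm high; origin at the centre of its underside, z up.
- tape_roll: Bystander: roll of black tape lying flat, 73 mm diameter, 19 mm high; origin at the centre of its underside, z up.

How it is judged (in metres and radians):
On the way, in this order (a step that is already met when the one before it is completed fails the run):
1. the canister hangs in the collar, its lugs at the ledge below the rim, not yet in the notches (z of filter in the frame of collar between 0.0065 and 0.016 m and angle between the z axis of filter and the z axis of collar, either way round below 0.14 rad and distance between filter_foot and collar_seat below 0.016 m), for 0.1 s.
2. both lugs have dropped home into the locking notches (distance between filter_foot and collar_seat below 0.0055 m and angle between the z axis of filter and the z axis of collar, either way round below 0.14 rad and angle between the x axis of filter and the x axis of collar, either way round below 0.22 rad), for 0.2 s.
3. the thumb release is held in while the shutter slides (value of joint shutter above 0.008 m and value of joint shutter_release above 0.0035 m), for 0.05 s.
4. the shutter is fully open and its release has sprung out and locked (value of joint shutter above 0.0525 m and value of joint shutter_release below 0.0018 m), for 0.2 s.
At the end, for the whole second after the job is handed in: Canister at rest in the collar, lugs down in the locking notches (foot within 5.5 mm of the collar seat, axis within 8 degrees of the collar's, lugs within 12.5 degrees of the notches); shutter open at least 52.5 mm of 55 and its release out (under 1.8 mm in) (all of step 2 and all of step 4 and linear speed of filter below 0.02 m/s); the robot touches nothing.
It fails at once if the mug is shifted by more than 3 cm or tipped (distance of mug from where it was at the start of the episode above 0.03 m or angle between mug's own z axis and vertical above 0.35 rad).
It fails at once if the white jar is shifted by more than 3 cm or tipped (distance of jar_ipa from where it was at the start of the episode above 0.03 m or angle between jar_ipa's own z axis and vertical above 0.35 rad).
It fails at once if the tape roll is shifted by more than 3 cm (distance of tape_roll from where it was at the start of the episode above 0.03 m).
It also fails if it takes over 54 s, if anything falls off the work surface, if the arm or the gripper's body presses on something with over 40 N, if the wrist force passes 120 N, or if a joint passes its speed limit or range.

## Working session

There is one attempt and no reset: what is moved stays moved. The work goes in short steps, Python scripts to look and compute and a tool call to move; the robot and the scene stay as the last step left them, time stands still between calls to the robot, and variables do not carry over. Pictures are saved under pics/ and viewed, at most 10 in all, crops included, and the job is handed in when it is done.

Besides the shell and the picture viewer there is one more tool, called as name([rows], argument=value, ...), one row to a line, values as JSON. arm_command: Moves the arm, as the interface text tells. Shift numbers are shares of 0.25 m and turn numbers shares of 180 degrees, none past 1 either way. Its arguments: {"type":"object","properties":{"rows":{"type":"array","items":{"type":"array"}},"grip":{"type":"number"}},"required":["rows"]}

```bash
mkdir -p pics; ls; cat > h.py <<'E'
import numpy as np, cv2
from bench import arm
from scipy.spatial.transform import Rotation as R
def cloud(n):
    im,d=arm.get_image(n); c=arm.camera_info(n); E=np.array(c["extrinsics"])
    v,u=np.mgrid[:480,:640]
    P=np.stack([(u-c["cx"])/c["fx"]*d,(v-c["cy"])/c["fy"]*d,d],-1)@E[:3,:3].T+E[:3,3]
    P[d<=0]=np.nan
    return im,P
def at(P,uv,r=2):
    u,v=map(int,np.round(uv)); return np.nanmedian(P[max(v-r,0):v+r+1,max(u-r,0):u+r+1].reshape(-1,3),0).round(1)
def proj(n,p):
    c=arm.camera_info(n); E=np.linalg.inv(np.array(c["extrinsics"])); q=E[:3,:3]@np.array(p)+E[:3,3]
    return np.array([c["fx"]*q[0]/q[2]+c["cx"],c["fy"]*q[1]/q[2]+c["cy"]]).round(1)
def pose(): 
    s=arm.read_state(); return np.array(s["position"]),R.from_quat(s["ee_rot"])
def move(p,Rt=None):
    p0,R0=pose(); Rt=Rt if Rt is not None else R0
    print("shift",(R0.inv().apply(np.array(p)-p0)/250).round(4),"turn",((R0.inv()*Rt).as_rotvec()/np.pi).round(4))
E
python3 - <<'E'
from h import *
for n in("scene","top"):
    im,P=cloud(n); cv2.imwrite(f"pics/{n}0.png",im); np.save(n+"0.npy",P)
    print(n,np.array(arm.camera_info(n)["extrinsics"]).round(2).tolist(),arm.camera_info(n)["fx"])
    for q in["filter","grip_bar","lug","collar","slot_entry","slot_notch","shutter_grip","shutter_release","mug","jar_ipa","tape_roll"]:
        for r in arm.spot_in(n,q)[:2]: print(q,np.round(r["position"]),round(r["score"],2),at(P,r["position"]))
s=arm.read_state();print(s["ee_rot"],s["clock"])
E
```

```text
pics
scene [[0.57, -0.48, 0.66, -308.86], [-0.82, -0.35, 0.45, -547.77], [0.01, -0.8, -0.59, 813.21], [0.0, 0.0, 0.0, 1.0]] 508.5114153513013
filter [418. 310.] 0.95 [ 382.  -289.2   84.1]
grip_bar [414. 308.] 0.79 [ 385.1 -279.2   83.7]
lug [416. 309.] 0.81 [ 382.7 -285.4   84.1]
lug [262. 168.] 0.37 [554.7 261.8 145.7]
collar [240. 198.] 0.56 [471.4 268.6  91.4]
slot_entry [244. 200.] 0.73 [473.1 257.2  88.4]
slot_entry [262. 168.] 0.19 [554.7 261.8 145.7]
slot_notch [242. 202.] 0.93 [466.6 259.2  84.5]
shutter_grip [259. 168.] 0.62 [549.5 267.1 145.2]
shutter_release [259. 169.] 0.53 [549.5 267.4 141.2]
mug [362. 294.] 0.88 [ 359.6 -172.8   82.7]
jar_ipa [334. 252.] 0.79 [453.2 -38.9  68.3]
jar_ipa [263. 168.] 0.67 [556.6 260.6 143.7]
tape_roll [281. 267.] 0.85 [397.4  78.5   2. ]
top [[-0.01, -0.99, 0.13, 405.25], [-1.0, 0.01, 0.01, -1.58], [-0.01, -0.13, -0.99, 941.03], [0.0, 0.0, 0.0, 1.0]] 449.1347687519128
filter [471. 294.] 0.92 [ 408.5 -268.7   97.4]
grip_bar [469. 291.] 0.84 [ 414.  -264.5  100.8]
grip_bar [189. 263.] 0.22 [469.8 261.4  88.4]
lug [470. 294.] 0.89 [ 408.5 -267.9   92.1]
collar [190. 261.] 0.6 [473.5 259.3  89.3]
slot_entry [192. 260.] 0.57 [475.5 255.7  89.4]
slot_notch [190. 262.] 0.66 [471.8 259.5  88.6]
shutter_grip [176. 207.] 0.9 [564.8 267.  157. ]
shutter_grip [284. 298.] 0.71 [402.7  86.6  19.9]
shutter_release [180. 214.] 0.45 [554.6 263.9 147. ]
mug [402. 302.] 0.95 [ 393.3 -154.7    7.8]
mug [189. 260.] 0.4 [475.5 261.1  90.4]
jar_ipa [340. 262.] 0.63 [470.1 -26.   89.3]
tape_roll [287. 308.] 0.84 [382.2  81.9   3.1]
[ 9.80778692e-01 -1.95123439e-01  6.45104480e-06  8.34312775e-06] 1.2
```

```bash
python3 - <<'E'
import cv2,numpy as np
t=cv2.imread("pics/top0.png"); s=cv2.imread("pics/scene0.png")
a=cv2.resize(t[160:360,120:270],None,fx=2.66,fy=2.66,interpolation=2)[:530]
b=cv2.resize(t[240:340,420:520],(396,396),interpolation=2)
o=np.zeros((590,800,3),np.uint8); o[:a.shape[0],:a.shape[1]]=a; o[:396,402:798]=b
o[396:590,402:798]=cv2.resize(s,(396,297))[70:264]
cv2.imwrite("pics/m0.png",o)
E
```

```text
(no output)
```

View pics/m0.png

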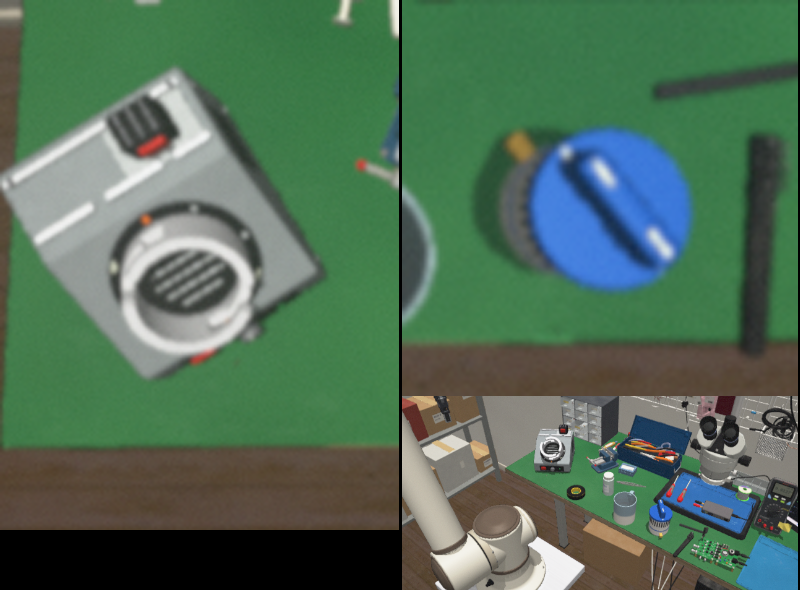

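View pics/scene0.png

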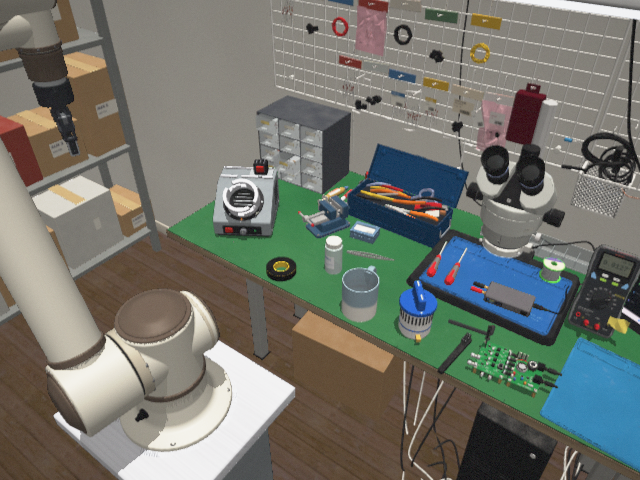

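The pictures show the extractor at the left (top view, collar at about (190,262)), its front facing the robot and turned about 33°. The orange +x notch mark is at about (175,242). The canister stands upright at (470,293), its bar running diagonally and one lug visible at its upper left. The mug is close to its left.

```bash
cat > fit.py <<'E'
from h import *
from scipy.optimize import least_squares
def near(P,c,r): 
    Q=P.reshape(-1,3); return Q[np.hypot(Q[:,0]-c[0],Q[:,1]-c[1])<r]
def circ(X,r0=None):
    f=lambda p:np.hypot(X[:,0]-p[0],X[:,1]-p[1])-p[2]
    return least_squares(f,[*X.mean(0)[:2],r0 or 38],loss="soft_l1").x
if __name__=="__main__":
  for n in("top","scene"):
    P=np.load(n+"0.npy"); print("==",n)
    Q=near(P,(405,-268),70)
    b=Q[(Q[:,2]>104)&(Q[:,2]<125)]; k=Q[(Q[:,2]>78)&(Q[:,2]<90)]
    print("bar",len(b),b.mean(0),"zq",np.percentile(b[:,2],[10,50,90]))
    (c,s,a)=cv2.minAreaRect(b[:,:2].astype(np.float32)); w=np.linalg.svd(b[:,:2]-b[:,:2].mean(0))[2][0]
    print("rect",c,s,a,"pca",np.degrees(np.arctan2(w[1],w[0])))
    print("cap",len(k),cv2.minEnclosingCircle(k[:,:2].astype(np.float32)),"z",np.median(k[:,2]))
    Q=near(P,(510,270),140); Q=Q[Q[:,2]>10]
    # slope plane: RANSAC with normal tilt 35
    rng=np.random.default_rng(0); best=(0,)
    S=Q[(Q[:,2]<115)&(Q[:,2]>25)]
    for _ in range(4000):
        T=S[rng.choice(len(S),3,False)]; m=np.cross(T[1]-T[0],T[2]-T[0]); l=np.linalg.norm(m)
        if l<200: continue
        m/=l; m*=np.sign(m[2])
        if abs(np.degrees(np.arccos(m[2]))-35)>5: continue
        h=(S-T[0])@m
        k=(abs(h)<2).sum()
        # lowest such plane
        if k>best[0]: best=(k,m,T[0])
    k,m,o=best; I=S[abs((S-o)@m)<2.5]; o=I.mean(0); m=np.linalg.svd(I-o)[2][2]; m*=np.sign(m[2])
    print("slope",k,"tilt",np.degrees(np.arccos(m[2])),"yaw up",np.degrees(np.arctan2(-m[1],-m[0])), "o",o)
    h=(Q-o)@m; rr=Q[(abs(h-45)<4)]; rr=near(rr,(465,255),75)
    X=np.array([-np.cos(0),0,0]); y=np.cross([0,0,1],-m*[1,1,0]); y/=np.linalg.norm(y); x=np.cross(y,m)
    uv=np.c_[(rr-o)@x,(rr-o)@y]; p=circ(uv,40); print("rim",len(rr),p, "h",np.median((rr-o)@m))
    print("collar origin",o+p[0]*x+p[1]*y)
    g=Q[(Q[:,2]>150)&(Q[:,2]<162)]; print("grip top",len(g),g.mean(0),cv2.minAreaRect(g[:,:2].astype(np.float32)))
    t=Q[abs(Q[:,2]-119)<3]; print("top",len(t),cv2.minAreaRect(t[:,:2].astype(np.float32)))
E
python3 fit.py
```

```text
== top
bar 322 [ 411.85581967 -274.08891139  112.01928401] zq [108.93826232 112.47914387 114.61798953]
rect (412.4981689453125, -275.35198974609375) (61.58210754394531, 17.420631408691406) 35.251373291015625 pca -143.05311702939366
cap 926 ((412.282958984375, -275.3340148925781), 39.01839065551758) z 84.08694341991139
slope 1669 tilt 35.193180019535376 yaw up 32.4234821149917 o [477.76036892 257.80382489  86.64932553]
rim 563 [-0.14973254  3.82956629 40.10333453] h 44.39225280335432
collar origin [475.60377168 260.97078544  86.56302941]
grip top 361 [566.27325952 275.45456931 156.07169934] ((565.8899536132812, 275.9411315917969), (35.88690185546875, 36.10896301269531), 32.197208404541016)
top 2433 ((509.9051208496094, 282.76995849609375), (160.35623168945312, 149.8425750732422), 32.52385711669922)
== scene
bar 193 [ 405.24556489 -277.06126808  111.21072957] zq [107.66093966 111.7103553  113.93119837]
rect (409.29046630859375, -274.82989501953125) (67.00212860107422, 16.039018630981445) 36.47844696044922 pca -142.50253798471277
cap 625 ((409.92974853515625, -276.0645446777344), 41.22888946533203) z 83.1042755711328
slope 833 tilt 35.67722451789834 yaw up 31.516060948081837 o [463.65186267 256.39615712  79.0521041 ]
rim 223 [11.51997551 -1.99470899 39.93403412] h 43.703155893203515
collar origin [472.67208306 259.58738194  85.77076528]
grip top 94 [561.97584504 273.57116973 154.69205358] ((564.1952514648438, 275.6025085449219), (35.236324310302734, 35.140419006347656), 31.276084899902344)
top 602 ((509.9444885253906, 284.2900390625), (153.72244262695312, 147.70680236816406), 32.04091262817383)
```

```bash
cat >> h.py <<'E'
def down(yaw):  # tool x at yaw deg, pointing down
    a=np.radians(yaw); return R.from_matrix(np.array([[np.cos(a),np.sin(a),0],[np.sin(a),-np.cos(a),0],[0,0,-1]]))
def chain(wps,start=None):
    p0,R0=start or pose()
    for p,Rt in wps:
        p=np.array(p,float); s=(R0.inv().apply(p-p0)/250).round(4); t=((R0.inv()*Rt).as_rotvec()/np.pi).round(4)
        print([s.tolist(),t.tolist()],"mm",np.linalg.norm(p-p0).round(1),"deg",round(180*np.linalg.norm(t),1)); p0,R0=p,Rt
E
python3 - <<'E'
from h import *
from fit import near
P=np.load("top0.npy"); Q=near(P,(375,-165),75); Q=Q[(Q[:,2]>80)&(Q[:,2]<100)&(Q[:,1]>-232)]; print("mug",cv2.minAreaRect(Q[:,:2].astype(np.float32)),Q.min(0),Q.max(0))
chain([((400,420,240),down(-52.5)),((480,210,240),down(-83)),((480,-20,240),down(-113.5)),((411,-258,230),down(-144)),((411,-275.3,150),down(-144)),((411,-275.3,88.5),down(-144))])
E
```

```text
mug ((393.8011779785156, -147.5526885986328), (83.52848815917969, 77.59870910644531), 44.62305450439453) [ 353.62711498 -188.09679624   80.04258849] [ 446.92713783 -110.28016815   95.66639753]
[[0.8353, 0.3354, -0.0347], [0.0, -0.0, 0.1666]] mm 225.2 deg 30.0
[[0.8612, 0.2575, 0.0], [0.0, 0.0, 0.1694]] mm 224.7 deg 30.5
[[0.9131, 0.1121, 0.0], [-0.0, -0.0, 0.1694]] mm 230.0 deg 30.5
[[0.9831, -0.1265, 0.04], [0.0, 0.0, 0.1694]] mm 248.0 deg 30.5
[[0.0407, -0.056, 0.32], [0.0, 0.0, 0.0]] mm 81.8 deg 0.0
[[0.0, 0.0, 0.246], [0.0, 0.0, 0.0]] mm 61.5 deg 0.0
```

arm_command([
  [[0.8353, 0.3354, -0.0347], [0, 0, 0.1666]],
  [[0.8353, 0.3354, -0.0347], [0, 0, 0.1666]],
  [[0.8353, 0.3354, -0.0347], [0, 0, 0.1666]],
  [[0.8353, 0.3354, -0.0347], [0, 0, 0.1666]],
  [[0.8353, 0.3354, -0.0347], [0, 0, 0.1666]],
], grip=0.6)

```text
clock: 1.7
position: [402.0, 417.4, 240.5]
ee_rot: [0.896, -0.444, 0.0, -0.0]
contact_force: [0.2, 0.2, -0.4]
gripper_width: 51.0
grasp_force: 0.0
```

arm_command([
  [[0.861, 0.2575, 0], [0, 0, 0.1694]],
  [[0.861, 0.2575, 0], [0, 0, 0.1694]],
  [[0.861, 0.2575, 0], [0, 0, 0.1694]],
  [[0.861, 0.2575, 0], [0, 0, 0.1694]],
  [[0.861, 0.2575, 0], [0, 0, 0.1694]],
])

```text
clock: 2.2
position: [480.5, 206.8, 240.3]
ee_rot: [0.748, -0.664, 0.0, -0.0]
contact_force: [0.3, 0.1, 0.4]
gripper_width: 51.3
grasp_force: 0.0
```

arm_command([
  [[0.913, 0.112, 0], [0, 0, 0.1694]],
  [[0.913, 0.112, 0], [0, 0, 0.1694]],
  [[0.913, 0.112, 0], [0, 0, 0.1694]],
  [[0.913, 0.112, 0], [0, 0, 0.1694]],
  [[0.913, 0.112, 0], [0, 0, 0.1694]],
])

```text
clock: 2.7
position: [479.5, -22.7, 240.3]
ee_rot: [-0.547, 0.837, -0.0, 0.0]
contact_force: [0.5, 0.1, 0.4]
gripper_width: 51.4
grasp_force: 0.0
```

arm_command([
  [[0.983, -0.1265, 0.04], [0, 0, 0.1694]],
  [[0.983, -0.1265, 0.04], [0, 0, 0.1694]],
  [[0.983, -0.1265, 0.04], [0, 0, 0.1694]],
  [[0.983, -0.1265, 0.04], [0, 0, 0.1694]],
  [[0.983, -0.1265, 0.04], [0, 0, 0.1694]],
])

```text
clock: 3.2
position: [410.4, -259.8, 230.4]
ee_rot: [-0.309, 0.951, -0.0, 0.0]
contact_force: [2.2, -0.5, -0.6]
gripper_width: 51.1
grasp_force: 0.0
```

arm_command([
  [[0.0407, -0.056, 0.32], [0, 0, 0]],
  [[0.0407, -0.056, 0.32], [0, 0, 0]],
  [[0.0407, -0.056, 0.32], [0, 0, 0]],
])

```text
clock: 3.5
position: [407.9, -275.0, 146.0]
ee_rot: [-0.308, 0.951, 0.003, -0.004]
contact_force: [-0.1, -0.5, -0.6]
gripper_width: 51.4
grasp_force: 0.0
```

```bash
python3 - <<'E'
from h import *
im,P=cloud("top"); s,_=cloud("scene"); p,r=pose(); print(p,r.as_matrix().round(3).tolist(),arm.read_state()["joints"])
o=np.zeros((400,800,3),np.uint8); o[:,:400]=cv2.resize(im[230:350,400:520],(400,400)); o[:,400:]=cv2.resize(s[230:350,360:480],(400,400)); cv2.imwrite("pics/m1.png",o)
chain([((411,-275.3,88.5),down(-144))])
E
```

```text
[ 411.63935087 -275.53960976  150.63593236] [[-0.808, -0.589, -0.0], [-0.589, 0.808, -0.001], [0.001, -0.001, -1.0]] [-0.26089983  0.24475654 -0.42077796  0.00099319 -0.90520417 -0.68125595]
[[0.0014, 0.0024, 0.2485], [-0.0002, -0.0002, 0.0003]] mm 62.1 deg 0.1
```

View pics/m1.png

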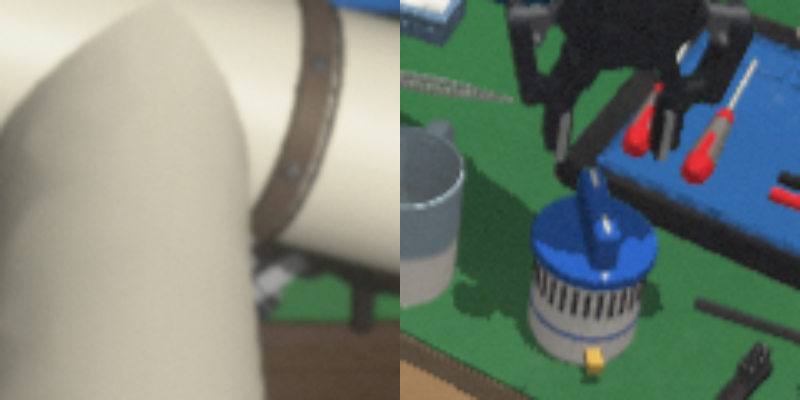

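The gripper straddles the bar, about 60 mm above the canister (right half, around (600,180)).

arm_command([
  [[0.001, 0.002, 0.12], [0, 0, 0]],
  [[0.001, 0.002, 0.245], [0, 0, 0]],
  [[0.001, 0.002, 0.245], [0, 0, 0]],
  [[0.001, 0.002, 0.245], [0, 0, 0]],
])

```text
clock: 4.0
position: [412.4, -275.1, 90.8]
ee_rot: [-0.31, 0.951, -0.001, 0.001]
contact_force: [-0.1, 0.2, 0.7]
gripper_width: 51.0
grasp_force: 0.0
```

arm_command([
  [[0, 0, 0], [0, 0, 0]],
  [[0, 0, 0], [0, 0, 0]],
  [[0, 0, 0], [0, 0, 0]],
  [[0, 0, 0], [0, 0, 0]],
  [[0, 0, 0], [0, 0, 0]],
], grip=0)

```text
clock: 4.5
position: [411.9, -275.3, 90.5]
ee_rot: [-0.31, 0.951, -0.001, 0.001]
contact_force: [-0.3, 1.6, 7.2]
gripper_width: 14.7
grasp_force: 59.6
```

```bash
cat >> h.py <<'E'
C=np.array([474.3,260.5,86.3]); YAW=32.2; TILT=35.
def frame():
    a,t=np.radians([YAW,TILT]); z=np.array([-np.sin(t)*np.cos(a),-np.sin(t)*np.sin(a),np.cos(t)]); y=np.array([-np.sin(a),np.cos(a),0]); return np.c_[np.cross(y,z),y,z]
def ins(phi,h,H,dx=0,dy=0):
    """tool pose: canister x at phi deg from collar x, foot at collar z=h, H = foot-to-TCP"""
    F=frame(); a=np.radians(phi); x=np.array([np.cos(a),np.sin(a),0]); z=np.array([0,0,-1.]); y=np.cross(z,x)
    return C+F@np.array([dx,dy,h+H]), R.from_matrix(F@np.c_[x,y,z])
E
python3 - <<'E'
from h import *
p,r=pose(); print(p,r.as_matrix().round(3).tolist()); H=p[2]
q,Q=ins(230,110,H); print(q,Q.as_rotvec(),H)
E=down(-144); 
chain([((411,-275.3,265),r),((470,-45,290),down(-115)),((440,140,290),R.from_quat(Q.as_quat())),(q,Q),ins(230,60,H)])
E
```

```text
[ 411.91564736 -275.32920211   90.54614077] [[-0.808, -0.589, 0.003], [-0.589, 0.808, -0.001], [-0.002, -0.003, -1.0]]
[376.96363491 199.20401956 250.57778119] [-1.66664399  1.91050988 -0.12367197] 90.54614077458078
[[0.0017, 0.0002, -0.6978], [0.0, 0.0, 0.0]] mm 174.5 deg 0.0
[[-0.7333, 0.6054, -0.1005], [-0.001, 0.0003, -0.1607]] mm 239.0 deg 28.9
[[-0.62, 0.4215, 0.0], [0.1291, -0.1464, -0.0926]] mm 187.4 deg 38.9
[[-0.1524, 0.3392, 0.0792], [0.0, 0.0, 0.0]] mm 95.0 deg 0.0
[[0.0, 0.0, 0.2], [0.0, 0.0, 0.0]] mm 50.0 deg 0.0
```

arm_command([
  [[0, 0, -0.1], [0, 0, 0]],
  [[0, 0, -0.25], [0, 0, 0]],
  [[0, 0, -0.45], [0, 0, 0]],
  [[0, 0, -0.7], [0, 0, 0]],
  [[0, 0, -0.7], [0, 0, 0]],
])

```text
clock: 5.0
position: [412.9, -276.2, 270.3]
ee_rot: [-0.31, 0.951, -0.004, 0.004]
contact_force: [0.8, -0.5, -1.8]
gripper_width: 14.9
grasp_force: 58.9
```

arm_command([
  [[-0.15, 0.12, -0.02], [0, 0, -0.03]],
  [[-0.33, 0.27, -0.05], [0, 0, -0.07]],
  [[-0.52, 0.43, -0.08], [0, 0, -0.115]],
  [[-0.733, 0.605, -0.1], [0, 0, -0.16]],
  [[-0.733, 0.605, -0.1], [0, 0, -0.16]],
])

```text
clock: 5.5
position: [469.6, -42.6, 289.0]
ee_rot: [-0.537, 0.843, 0.0, 0.0]
contact_force: [0.4, -0.4, -1.9]
gripper_width: 14.8
grasp_force: 59.2
```

```bash
python3 - <<'E'
from h import *
p,r=pose(); print(p,r.as_matrix().round(3).tolist(),arm.read_state()["joints"],arm.read_state()["gripper_width"]); H=90.5
q,Q=ins(230,110,H)
chain([((440,140,290),Q),(q,Q)])
im,P=cloud("scene"); cv2.imwrite("pics/m2.png",im)
E
```

```text
[469.63015317 -42.56723554 289.03099249] [[-0.423, -0.906, 0.0], [-0.906, 0.423, 0.001], [-0.001, 0.0, -1.0]] [ 2.54891685e-01  7.91492932e-02 -2.51388113e-01 -6.93397206e-04
 -1.23982968e+00 -6.90900037e-01] 14.81182839503427
[[-0.6118, 0.416, -0.0034], [0.1291, -0.1461, -0.0926]] mm 185.0 deg 38.9
[[-0.1524, 0.3392, 0.0794], [0.0, 0.0, 0.0]] mm 95.1 deg 0.0
```

View pics/m2.png

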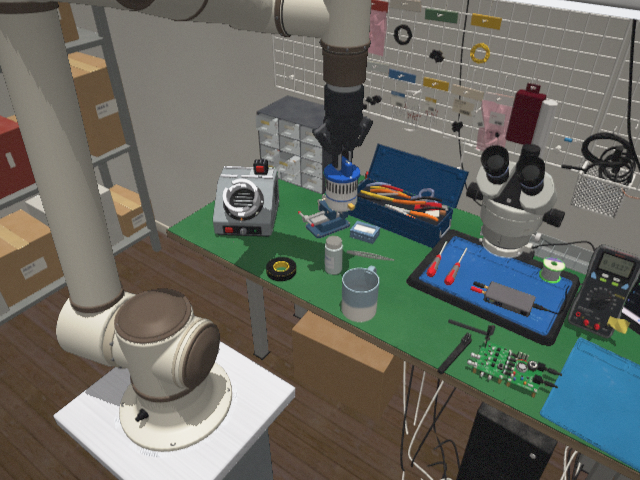

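The canister hangs upright in the gripper at about (340,185), clear of everything. Next, tilt it over the collar.

arm_command([
  [[-0.13, 0.09, 0], [0.026, -0.029, -0.0185]],
  [[-0.27, 0.18, 0], [0.055, -0.062, -0.039]],
  [[-0.4, 0.27, 0], [0.083, -0.094, -0.059]],
  [[-0.52, 0.35, 0], [0.109, -0.123, -0.078]],
  [[-0.612, 0.416, -0.003], [0.129, -0.146, -0.0926]],
])

```text
clock: 6.05
position: [439.1, 138.7, 289.5]
ee_rot: [-0.627, 0.719, -0.046, 0.298]
contact_force: [1.6, -0.4, -2.2]
gripper_width: 14.7
grasp_force: 59.6
```

arm_command([
  [[-0.04, 0.09, 0.02], [0, 0, 0]],
  [[-0.09, 0.2, 0.047], [0, 0, 0]],
  [[-0.13, 0.29, 0.068], [0, 0, 0]],
  [[-0.1524, 0.339, 0.079], [0, 0, 0]],
  [[-0.1524, 0.339, 0.079], [0, 0, 0]],
])

```text
clock: 6.55
position: [376.4, 195.9, 248.1]
ee_rot: [-0.627, 0.719, -0.048, 0.295]
contact_force: [0.7, 0.2, -2.6]
gripper_width: 14.6
grasp_force: 59.7
```

```bash
python3 - <<'E'
from h import *
H=90.5
p,r=pose(); q,Q=ins(230,110,H); print(p,q,arm.read_state()["joints"]); chain([(q,Q),ins(230,58,H)])
o=np.zeros((400,800,3),np.uint8)
im,P=cloud("scene"); np.save("s1.npy",P); o[:,:400]=cv2.resize(im[120:240,180:300],(400,400),interpolation=2)
im,P=cloud("top"); np.save("t1.npy",P);o[:,400:]=cv2.resize(im[180:320,120:260],(400,400),interpolation=2)
cv2.imwrite("pics/m3.png",o)
for n in("scene","top"):
  for q in("lug","filter"): print(n,q,[(np.round(x["position"]),round(x["score"],2)) for x in arm.spot_in(n,q)[:3]])
F=frame(); foot=p+r.apply([0,0,H])
for s in(1,-1): 
  l=foot+r.apply([s*43,0,-16.5]); print("lug pred",proj("scene",l),proj("top",l))
print("foot",(foot-C)@F)
E
```

```text
[376.36050771 195.94317949 248.08995168] [376.98602963 199.21812227 250.53998488] [ 0.92457066 -0.27769534 -1.02670971  0.7075549  -0.32093019 -1.68171208]
[[-0.0159, -0.0038, -0.0029], [0.0005, -0.0017, 0.0002]] mm 4.1 deg 0.3
[[-0.0, -0.0, 0.208], [0.0, 0.0, 0.0]] mm 52.0 deg 0.0
scene lug [(array([236., 178.]), 0.57)]
scene filter [(array([236., 179.]), 0.71)]
top lug [(array([196., 300.]), 0.7)]
top filter [(array([193., 300.]), 0.82)]
lug pred [247.6 193. ] [221.7 294. ]
lug pred [222.3 170.7] [168.4 292. ]
foot [ -3.67514543  -2.71921207 109.29897342]
```

View pics/m3.png

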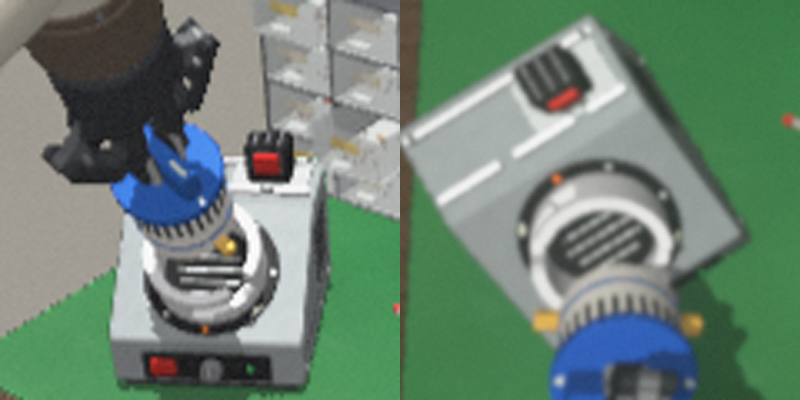

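The canister is tilted over the collar with its lugs at about (171,293) and (222,293) in the top view, as predicted. The white arrows and collar are in view. Move in closer.

arm_command([
  [[-0.016, -0.004, 0.03], [0, -0.001, 0]],
  [[-0.016, -0.004, 0.1], [0, -0.001, 0]],
  [[-0.016, -0.004, 0.16], [0, -0.001, 0]],
  [[-0.016, -0.004, 0.185], [0, -0.001, 0]],
  [[-0.016, -0.004, 0.185], [0, -0.001, 0]],
])

```text
clock: 7.35
position: [396.1, 212.7, 224.3]
ee_rot: [-0.627, 0.721, -0.047, 0.291]
contact_force: [0.1, -0.2, -1.5]
gripper_width: 14.6
grasp_force: 59.7
```

```bash
cat > chk.py <<'E'
from h import *
import sys
H=90.5
def rel():
    p,r=pose(); F=frame(); M=F.T@r.as_matrix(); foot=p+r.apply([0,0,H])
    print("foot",((foot-C)@F).round(1),"phi",round(np.degrees(np.arctan2(M[1,0],M[0,0])),1),"lean",M[:2,2].round(3),"F",np.round(arm.read_state()["contact_force"],1),"J",np.round(arm.read_state()["joints"],2))
    return p,r,F,foot
if __name__=="__main__":
    p,r,F,foot=rel()
    for n in("top","scene"):
        im,P=cloud(n); np.save(n+"_c.npy",P); cv2.imwrite(f"pics/c_{n}_{sys.argv[1]}.png",im)
        L=(P-C)@F; h=cv2.cvtColor(im,cv2.COLOR_BGR2HSV)
        m=(h[...,0]>12)&(h[...,0]<28)&(h[...,1]>120)&(h[...,2]>90)
        k,lab,st,ce=cv2.connectedComponentsWithStats(m.astype(np.uint8))
        for i in range(1,k):
            q=L[lab==i]
            c=np.nanmedian(q,0)
            if st[i,4]>6 and np.hypot(c[0],c[1])<70 and c[2]>5: print(n,"brass",ce[i].round(1),st[i,4],c.round(1),"phi",np.degrees(np.arctan2(c[1],c[0])).round(1))
        b=(h[...,0]>100)&(h[...,0]<125)&(h[...,1]>140)
        T=r.inv().apply(P[b]-foot)*[1,-1,-1]; T=T[(np.hypot(T[:,0],T[:,1])<55)]
        cap=T[(T[:,2]>70)&(T[:,2]<88)]
        if len(cap)>50: print(n,"cap in tool canister frame",len(cap),cv2.minEnclosingCircle(cap[:,:2].astype(np.float32)),"z95",np.percentile(T[:,2],[50,95]))
        for s in(1,-1): print("  pred lug",proj(n,foot+r.apply([s*42,0,-16.5])))
E
python3 chk.py 1; python3 - <<'E'
import cv2,numpy as np
o=np.zeros((400,800,3),np.uint8)
o[:,:400]=cv2.resize(cv2.imread("pics/c_scene_1.png")[130:230,190:290],(400,400),interpolation=2)
o[:,400:]=cv2.resize(cv2.imread("pics/c_top_1.png")[220:320,140:240],(400,400),interpolation=2)
cv2.imwrite("pics/m4.png",o)
E
```

```text
foot [ 2.9  1.  75.1] phi -130.2 lean [-0.012 -0.003] F [ 0.1 -0.2 -1.5] J [ 0.79 -0.18 -1.07  0.95 -0.16 -1.84]
top brass [166.8 281. ] 33 [29.2 29.6 95.3] phi 45.4
top brass [216.5 282.5] 32 [-22.2 -34.4  96.4] phi -122.9
top cap in tool canister frame 726 ((1.1390669345855713, 1.7434697151184082), 38.19004821777344) z95 [ 83.99047089 111.40184447]
  pred lug [215.2 283.2]
  pred lug [164.8 280.7]
scene brass [248.5 196.1] 23 [-25.5 -31.   94.6] phi -129.5
scene cap in tool canister frame 382 ((2.990640163421631, -1.9612027406692505), 37.74288558959961) z95 [ 84.62458021 113.98614018]
  pred lug [248.4 195.6]
  pred lug [224.5 174.3]
```

View pics/m4.png

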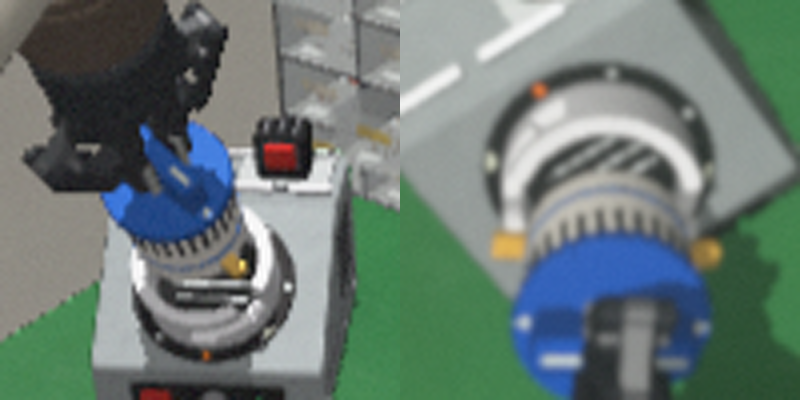

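```bash
cat > kin.py <<'E'
from h import *
from scipy.optimize import least_squares
def fk(q,k):
    h,a1,s,a2,ex,ez,w,t,tx=k
    r=lambda ax,a:R.from_euler(ax,a)
    A=r('z',q[0]); p=A.apply([a1,s,h]); 
    A=A*r('y',q[1]); p=p+A.apply([0,0,a2])
    A=A*r('y',-q[2]); p=p+A.apply([ex,0,ez])
    A=A*r('x',SG[0]*q[3]); A=A*r('y',-q[4]); p=p+A.apply([0,w,0]); A=A*r('x',SG[1]*q[5]); p=p+A.apply([t,tx,0])
    return p,A   # tool z = A x
SG=[-1,-1]
if __name__=="__main__":
    s=arm.read_state()
    D=[([1.437,.385,.008,0,-1.194,-.259],[239.202,577.392,231.312],[.980778692,-.195123,0,0]),
     ([-0.26089983,0.24475654,-0.42077796,0.00099319,-0.90520417,-0.68125595],[411.639,-275.54,150.636],None),
     ([.254892,.0791493,-.251388,-.000693,-1.2398297,-.690900],[469.630,-42.567,289.031],None),
     ([.92457066,-.27769534,-1.02670971,.7075549,-.32093019,-1.68171208],[376.36050771,195.94317949,248.08995168],[-0.627,0.719,-0.048,0.295]),
     (list(s["joints"]),list(s["position"]),list(s["ee_rot"]))]
    for a in(1,-1):
      for b in(1,-1):
        SG[:]=[a,b]
        f=lambda k:np.concatenate([fk(q,k)[0]-p for q,p,_ in D])
        o=least_squares(f,[300,0,0,500,0,500,-160,200,0])
        O=[R.from_quat(x[2]) for x in D if x[2]]; G=[fk(x[0],o.x)[1] for x in D if x[2]]
        K=[g.inv()*t for g,t in zip(G,O)]
        print(a,b,o.x.round(1),"rms",np.sqrt(np.mean(o.fun**2)).round(2),[np.degrees((K[0].inv()*k).magnitude()).round(2) for k in K], K[0].as_matrix().round(2).tolist())
E
python3 kin.py
```

```text
1 1 [ 173.1   92.9 -295.5  516.2  348.4   -7.7  114.9  284.1   24.5] rms 17.51 [np.float64(0.0), np.float64(87.52), np.float64(73.71)] [[0.0, 0.0, 1.0], [-0.87, 0.5, -0.0], [-0.5, -0.87, 0.0]]
1 -1 [  53.5   82.3 -333.2  453.1  367.2   22.8  197.9  124.   -31.7] rms 17.23 [np.float64(0.0), np.float64(81.1), np.float64(108.93)] [[0.0, 0.0, 1.0], [-1.0, -0.0, 0.0], [0.0, -1.0, 0.0]]
-1 1 [ 1.606e+02 -0.000e+00 -1.000e-01  5.646e+02  4.218e+02  1.000e-01
 -1.598e+02  2.975e+02 -0.000e+00] rms 0.06 [np.float64(0.0), np.float64(163.02), np.float64(179.38)] [[0.0, 0.0, 1.0], [-0.87, 0.5, -0.0], [-0.5, -0.87, 0.0]]
-1 -1 [ 1.606e+02  1.000e-01  0.000e+00  5.645e+02  4.217e+02  1.000e-01
 -1.599e+02  2.973e+02 -1.000e-01] rms 0.06 [np.float64(0.0), np.float64(0.04), np.float64(0.01)] [[0.0, 0.0, 1.0], [-1.0, -0.0, 0.0], [0.0, -1.0, 0.0]]
```

```bash
cat >> kin.py <<'E'
KP=[160.6,0,0,564.55,421.75,0,-159.85,297.4,0]
K0=R.from_matrix([[0,0,1],[-1,0,0],[0,-1,0]])
LO=np.array([-3.14,-1.21,-1.07,-3.16,-2.99,-3.1]);HI=np.array([3.14,2.06,1.41,2.05,-.16,3.1])
def res(q,p,Q):
    a,A=fk(q,KP); return np.r_[(a-p)/100,((A*K0).inv()*Q).as_rotvec()]
def ik(p,Q,q0):
    o=least_squares(res,np.clip(q0,LO+1e-3,HI-1e-3),args=(p,Q),bounds=(LO,HI)); return o.x,o.cost
def iks(p,Q,n=60):
    rng=np.random.default_rng(1); S=[]
    for _ in range(n):
        q0=rng.uniform(LO,HI); q0[0]=rng.uniform(-1,2)
        x,c=ik(p,Q,q0)
        if c<1e-7 and not any(np.abs(x-y).max()<.02 for y in S): S.append(x)
    return S
E
python3 - <<'E'
from kin import *
for phi in(230,180,50,0):
    for h in(75,30,2):
        print(phi,h,[x.round(2).tolist() for x in iks(*ins(phi,h,90.5))])
E
```

```text
230 75 []
230 30 []
230 2 []
180 75 []
180 30 []
180 2 []
50 75 []
50 30 []
50 2 []
0 75 []
0 30 []
0 2 []
```

```bash
python3 - <<'E'
import kin
from kin import *
s=arm.read_state(); p,r=pose(); print("self",np.abs(res(np.array(s["joints"]),p,r)).max())
x,c=ik(p,r,np.array(s["joints"])+.1); print(x.round(2),c)
kin.LO[:]=[-3.14,-2.5,-2.5,-4,-3.1,-3.14]; kin.HI[:]=[3.14,2.5,2.5,4,3.1,3.14]
for phi,h in((230,75),(230,20),(180,2)):
    S=sorted(iks(*ins(phi,h,90.5),n=60),key=lambda x:-x[2]); print(phi,h); [print("  ",x.round(2)) for x in S]
E
```

```text
self 0.0007909261342507534
[ 0.79 -0.18 -1.07  0.95 -0.16 -1.83] 1.554450138434985e-26
230 75
   [-3.   -1.61 -0.47 -1.03  2.87  1.77]
   [-2.33 -1.59 -0.5  -2.24 -2.96 -0.01]
   [-2.16 -1.52 -0.99  2.66  2.62 -1.48]
   [-2.16 -1.52 -0.99 -3.63  2.62 -1.48]
   [ 3.09 -1.54 -1.02  0.6  -2.52 -2.81]
   [ 0.7  -0.18 -1.11  1.12 -0.09 -1.93]
   [ 0.34 -0.18 -1.12  1.75  0.13 -2.27]
   [-0.05  1.54 -2.12 -2.54 -2.52 -2.81]
   [-0.05  1.54 -2.12  3.75 -2.52 -2.81]
   [ 0.98  1.52 -2.15 -0.49  2.62 -1.48]
230 20
   [-3.02 -1.73 -0.52 -0.89  2.83  1.94]
   [-2.3  -1.71 -0.56 -2.38 -2.91 -0.18]
   [-2.23 -1.68 -1.03 -3.69  2.75 -1.51]
   [ 0.04  1.7  -2.08 -2.47 -2.66 -2.78]
   [ 0.04  1.7  -2.08  3.81 -2.66 -2.78]
   [ 0.92  1.68 -2.11 -0.55  2.75 -1.51]
180 2
   [-2.29 -1.75 -0.58 -2.43 -2.89 -1.11]
   [-2.25 -1.73 -1.04 -3.72  2.8  -2.4 ]
   [-3.07 -1.75 -1.07  0.71 -2.71  2.65]
   [ 0.89  1.73 -2.1  -0.58  2.8  -2.4 ]
```

```bash
cat >> kin.py <<'E'
def tins(phi,h,th,flip=0,G=109,dx=0,dy=0):
    """canister phi/h in collar; tool tilted th deg about canister y, grasp point G above foot"""
    F=frame(); Rc=R.from_matrix(F)*R.from_euler('z',phi,degrees=True)
    Q=Rc*R.from_euler('y',th,degrees=True)*R.from_euler('x',180,degrees=True)
    if flip: Q=Q*R.from_euler('z',180,degrees=True)
    g=C+F@np.array([dx,dy,h])+Rc.apply([0,0,G]); return g+Q.apply([0,0,19]),Q
E
cat > scan.py <<'E'
from kin import *
# only flip=0 with phi 50 / 230 covered by th sign
for phi,h in((50,60),(50,10),(25,10),(0,10),(0,2)):
  for fl in(0,1):
    for th in range(-50,51,10):
        S=iks(*tins(phi,h,th,fl),n=14)
        if S: 
            S=sorted(S,key=lambda x:-min((x-LO).min(),(HI-x).min()))[:2]
            print(phi,h,"fl",fl,"th",th,[x.round(2).tolist() for x in S])
E
time python3 scan.py
```

```text
50 60 fl 0 th -50 [[-0.14, 0.23, -0.59, -1.56, -1.24, -1.88]]
50 60 fl 0 th -40 [[-0.03, 0.1, -0.58, -1.49, -1.01, -2.07]]
50 60 fl 0 th -30 [[0.16, -0.02, -0.57, -1.33, -0.73, -2.36]]
50 60 fl 0 th -20 [[0.52, -0.1, -0.61, -0.93, -0.37, -2.94]]
50 60 fl 0 th 10 [[0.9, -0.11, -1.02, 0.91, -0.36, 1.25]]
50 60 fl 0 th 20 [[1.03, -0.06, -0.92, 0.75, -0.62, 1.3]]
50 60 fl 0 th 30 [[1.09, 0.02, -0.83, 0.65, -0.83, 1.32]]
50 60 fl 0 th 40 [[1.13, 0.11, -0.74, 0.59, -1.01, 1.33]]
50 60 fl 0 th 50 [[1.14, 0.2, -0.65, 0.54, -1.18, 1.34]]
50 60 fl 1 th -50 [[-0.14, 0.23, -0.59, -1.56, -1.24, 1.26]]
50 60 fl 1 th -40 [[-0.03, 0.1, -0.58, -1.49, -1.01, 1.07]]
50 60 fl 1 th -30 [[0.16, -0.02, -0.57, -1.33, -0.73, 0.78]]
50 60 fl 1 th -20 [[0.52, -0.1, -0.61, -0.93, -0.37, 0.2]]
50 60 fl 1 th 10 [[0.9, -0.11, -1.02, 0.91, -0.36, -1.89]]
50 60 fl 1 th 20 [[1.03, -0.06, -0.92, 0.75, -0.62, -1.84]]
50 60 fl 1 th 30 [[1.09, 0.02, -0.83, 0.65, -0.83, -1.82]]
50 60 fl 1 th 40 [[1.13, 0.11, -0.74, 0.59, -1.01, -1.81]]
50 60 fl 1 th 50 [[1.14, 0.2, -0.65, 0.54, -1.18, -1.81]]
50 10 fl 0 th -50 [[-0.11, 0.
[... 3175 characters left out ...]
.1, -0.68, 0.16, -0.56, 1.13]]
0 2 fl 0 th 30 [[0.85, 0.17, -0.52, 0.03, -0.8, 1.26]]
0 2 fl 0 th 40 [[0.82, 0.25, -0.39, -0.03, -1.02, 1.33]]
0 2 fl 0 th 50 [[0.8, 0.33, -0.27, -0.06, -1.22, 1.36]]
0 2 fl 1 th -40 [[-0.17, 0.38, -1.01, -2.37, -1.18, 1.44]]
0 2 fl 1 th -30 [[-0.04, 0.15, -0.86, -2.25, -0.72, 1.1]]
0 2 fl 1 th -20 [[0.28, 0.04, -0.65, -1.81, -0.24, 0.42]]
0 2 fl 1 th 10 [[0.86, 0.04, -0.92, 0.57, -0.23, -2.39]]
0 2 fl 1 th 20 [[0.88, 0.1, -0.68, 0.16, -0.56, -2.01]]
0 2 fl 1 th 30 [[0.85, 0.17, -0.52, 0.03, -0.8, -1.88]]
0 2 fl 1 th 40 [[0.82, 0.25, -0.39, -0.03, -1.02, -1.82]]
0 2 fl 1 th 50 [[0.8, 0.33, -0.27, -0.06, -1.22, -1.78]]
real	1m39.230s
user	1m39.502s
sys	0m0.167s
```

```bash
cat >> kin.py <<'E'
def tb(x,y,psi,th=30,G=109,z=0,flip=1):
    Rc=R.from_euler('z',psi,degrees=True); Q=Rc*R.from_euler('y',th,degrees=True)*R.from_euler('x',180,degrees=True)
    if flip: Q=Q*R.from_euler('z',180,degrees=True)
    return np.array([x,y,z+G])+Q.apply([0,0,19]),Q
E
python3 - <<'E'
from kin import *
Q=np.concatenate([np.load(n+"0.npy").reshape(-1,3) for n in("top","scene")]); Q=Q[np.isfinite(Q).all(1)]
from scipy.spatial import cKDTree
T=cKDTree(Q[(Q[:,2]>7)&(Q[:,2]<300)][:,:2]); G=cKDTree(Q[abs(Q[:,2])<6][:,:2])
L=[]
for x in range(390,640,15):
    for y in range(-320,160,15):
        d=T.query([x,y])[0]; g=G.query([x,y])[0]
        if d>62 and g<6: L.append((round(d),x,y))
print(sorted(L,key=lambda a:-a[2])[:25])
for x,y in [(411,-275)]+[(a[1],a[2]) for a in sorted(L,key=lambda a:-a[2])[:1]]:
  for psi in range(-60,121,30):
    S=iks(*tb(x,y,psi),n=10); print(x,y,psi,[s.round(2).tolist() for s in S])
p,r=pose(); print(p,arm.read_state()["joints"])
E
```

```text
[]
411 -275 -60 [[-0.44, 0.55, -0.1, -0.3, -1.37, -2.05]]
411 -275 -30 [[-0.32, 0.57, -0.14, -0.1, -1.38, -1.73]]
411 -275 0 [[-0.2, 0.54, -0.27, 0.11, -1.28, -1.43]]
411 -275 30 [[-0.1, 0.48, -0.47, 0.34, -1.09, -1.17]]
411 -275 60 [[-0.06, 0.39, -0.72, 0.65, -0.83, -1.0]]
411 -275 90 [[-0.19, 0.28, -0.97, 1.22, -0.55, -0.94]]
411 -275 120 []
[395.67542388 212.98259268 224.76028797] [ 0.7910111  -0.17847109 -1.06862338  0.95061677 -0.16053412 -1.83517805]
```

```bash
python3 - <<'E'
from kin import *
Q=ins(230,110,90.5)[1]
chain([((400,190,290),Q),((470,-43,290),down(-115)),((411.9,-275.3,265),down(-144)),((411.9,-275.3,91),down(-144))])
E
```

```text
[[-0.0097, -0.1473, -0.2347], [0.0024, -0.0028, -0.0008]] mm 69.3 deg 0.7
[[0.8552, -0.4399, -0.149], [-0.1291, 0.1464, 0.0926]] mm 243.3 deg 38.9
[[0.9404, -0.1821, 0.1], [0.0, 0.0, 0.1611]] mm 240.8 deg 29.0
[[0.0, 0.0, 0.696], [0.0, 0.0, 0.0]] mm 174.0 deg 0.0
```

arm_command([
  [[-0.005, -0.04, -0.06], [0, 0, 0]],
  [[-0.01, -0.1, -0.16], [0.002, -0.003, 0]],
  [[-0.01, -0.147, -0.235], [0.002, -0.003, -0.001]],
  [[-0.01, -0.147, -0.235], [0.002, -0.003, -0.001]],
  [[-0.01, -0.147, -0.235], [0.002, -0.003, -0.001]],
])

```text
clock: 7.95
position: [399.5, 190.0, 289.7]
ee_rot: [-0.627, 0.718, -0.046, 0.297]
contact_force: [-0.9, 0.4, -2.2]
gripper_width: 14.8
grasp_force: 59.7
```

arm_command([
  [[0.15, -0.08, -0.026], [-0.022, 0.025, 0.016]],
  [[0.33, -0.17, -0.057], [-0.05, 0.056, 0.036]],
  [[0.51, -0.262, -0.089], [-0.077, 0.087, 0.055]],
  [[0.69, -0.355, -0.12], [-0.104, 0.118, 0.075]],
  [[0.855, -0.44, -0.149], [-0.129, 0.1464, 0.0926]],
])

```text
clock: 8.45
position: [468.2, -36.2, 289.3]
ee_rot: [-0.536, 0.844, 0.0, -0.003]
contact_force: [0.9, 1.5, -1.5]
gripper_width: 15.0
grasp_force: 59.7
```

```bash
python3 - <<'E'
from kin import *
p,r=pose(); print(p,r.as_matrix().round(3).tolist(),arm.read_state()["joints"])
chain([((411.9,-275.3,265),down(-144)),((411.9,-275.3,91),down(-144))])
E
```

```text
[468.17400761 -36.20225311 289.30684962] [[-0.426, -0.905, -0.005], [-0.905, 0.426, -0.003], [0.005, 0.004, -1.0]] [ 0.27097193  0.07824046 -0.25251548  0.00140589 -1.24596086 -0.71102328]
[[0.9608, -0.2037, 0.1012], [0.0007, -0.0018, 0.1601]] mm 246.8 deg 28.8
[[0.0, 0.0, 0.696], [0.0, 0.0, 0.0]] mm 174.0 deg 0.0
```

arm_command([
  [[0.2, -0.04, 0.02], [0, 0, 0.035]],
  [[0.39, -0.075, 0.04], [0, 0, 0.067]],
  [[0.58, -0.112, 0.06], [0, 0, 0.1]],
  [[0.77, -0.15, 0.08], [0, 0, 0.132]],
  [[0.94, -0.182, 0.1], [0, 0, 0.161]],
])

```text
clock: 8.95
position: [408.0, -268.3, 262.8]
ee_rot: [-0.307, 0.952, 0.0, -0.002]
contact_force: [0.8, 0.2, -1.9]
gripper_width: 14.9
grasp_force: 59.9
```

arm_command([
  [[0, 0, 0], [0, 0, 0]],
  [[0, 0, 0.15], [0, 0, 0]],
  [[0, 0, 0.35], [0, 0, 0]],
  [[0, 0, 0.54], [0, 0, 0]],
  [[0, 0, 0.6], [0, 0, 0]],
])

```text
clock: 9.45
position: [404.8, -264.5, 108.9]
ee_rot: [-0.309, 0.951, 0.003, -0.006]
contact_force: [-0.7, -0.0, -2.0]
gripper_width: 14.9
grasp_force: 59.9
```

```bash
python3 - <<'E'
from kin import *
im,P=cloud("scene")
p,r=pose(); print(p,r.as_matrix().round(3).tolist())
chain([((411.9,-275.3,91.5),down(-144))])
E
```

```text
[ 404.95765325 -264.52484837  108.39075253] [[-0.809, -0.588, -0.014], [-0.588, 0.809, 0.003], [0.009, 0.01, -1.0]]
[[0.0023, -0.0519, 0.0671], [0.0033, -0.003, 0.0001]] mm 21.2 deg 0.8
```

arm_command([
  [[0.002, -0.05, 0.02], [0.0033, -0.003, 0]],
  [[0.002, -0.052, 0.045], [0.0033, -0.003, 0]],
  [[0.002, -0.052, 0.062], [0.0033, -0.003, 0]],
  [[0.002, -0.052, 0.068], [0.0033, -0.003, 0]],
  [[0.002, -0.052, 0.068], [0.0033, -0.003, 0]],
])

```text
clock: 10.0
position: [416.7, -276.9, 98.3]
ee_rot: [-0.31, 0.951, -0.004, 0.006]
contact_force: [-0.7, -0.6, -2.0]
gripper_width: 14.5
grasp_force: 59.9
```

```bash
python3 - <<'E'
from kin import *
s=arm.read_state(); p,r=pose(); print(p,r.as_matrix().round(3).tolist(),s["contact_force"])
E
```

```text
[ 416.69642941 -276.85610051   98.33569646] [[-0.808, -0.589, 0.013], [-0.589, 0.808, -0.004], [-0.008, -0.011, -1.0]] [-0.67251509 -0.61484858 -2.02710087]
```

arm_command([
  [[0, 0, 0], [-0.0033, 0.003, 0]],
  [[0, 0, 0], [-0.0033, 0.003, 0]],
  [[0, 0, 0], [-0.0033, 0.003, 0]],
  [[0, 0, 0], [-0.0033, 0.003, 0]],
])

```text
clock: 10.4
position: [416.7, -276.8, 98.2]
ee_rot: [-0.31, 0.951, -0.0, -0.0]
contact_force: [-0.3, -0.0, -2.3]
gripper_width: 14.9
grasp_force: 59.9
```

```bash
python3 - <<'E'
from kin import *
s=arm.read_state(); p,r=pose(); print(p,r.as_matrix().round(3).tolist(),s["contact_force"],s["joint_vel"])
E
```

```text
[ 416.71167213 -276.84362935   98.16609849] [[-0.808, -0.589, -0.001], [-0.589, 0.808, -0.001], [0.001, -0.0, -1.0]] [-0.25307998 -0.04998955 -2.29606223] [ 0.00048867  0.00134136 -0.00256682  0.00053982  0.00098502 -0.00107865]
```

arm_command([
  [[0, 0, 0.015], [0, 0, 0]],
  [[0, 0, 0.031], [0, 0, 0]],
  [[0, 0, 0.031], [0, 0, 0]],
])

```text
clock: 10.7
position: [417.1, -277.0, 90.7]
ee_rot: [-0.31, 0.951, -0.001, -0.0]
contact_force: [0.5, 0.5, 2.4]
gripper_width: 14.3
grasp_force: 60.5
```

arm_command([
  [[0, 0, 0], [0, 0, 0]],
  [[0, 0, 0], [0, 0, 0]],
  [[0, 0, 0], [0, 0, 0]],
], grip=0.5)

```text
clock: 11.0
position: [416.6, -276.9, 90.2]
ee_rot: [-0.31, 0.951, -0.0, -0.001]
contact_force: [-0.5, -0.7, -0.4]
gripper_width: 42.5
grasp_force: 0.0
```

```bash
python3 - <<'E'
from kin import *
s=arm.read_state(); p,r=pose(); print(p,r.as_matrix().round(3).tolist(),s["contact_force"],s["gripper_width"])
t,Q=tb(p[0],p[1],36,30,110); 
chain([(t-Q.apply([0,0,25]),Q),(t,Q)])
for n in(15,): print(ik(t,Q,s["joints"]))
E
```

```text
[ 416.64374349 -276.92614888   90.23152807] [[-0.808, -0.589, -0.001], [-0.589, 0.808, -0.001], [0.001, -0.0, -1.0]] [-0.4883511  -0.72127152 -0.41962608] 42.48370564865241
[[-0.0119, -0.0, -0.0999], [-0.0001, 0.1663, 0.0004]] mm 25.1 deg 29.9
[[-0.0, -0.0, 0.1], [0.0, 0.0, 0.0]] mm 25.0 deg 0.0
(array([-0.08782323,  0.46921367, -0.49862103,  0.38857765, -1.04786499,
       -1.12662994]), np.float64(3.080909345742892e-22))
```

arm_command([
  [[0, 0, -0.06], [0, 0.02, 0]],
  [[0, 0, -0.1], [0, 0.06, 0]],
  [[-0.005, 0, -0.1], [0, 0.105, 0]],
  [[-0.01, 0, -0.1], [0, 0.145, 0]],
  [[-0.012, 0, -0.1], [0, 0.1665, 0]],
])

```text
clock: 11.5
position: [420.1, -274.6, 115.0]
ee_rot: [-0.3, 0.917, -0.081, -0.248]
contact_force: [-0.3, -0.1, -0.0]
gripper_width: 43.0
grasp_force: 0.0
```

arm_command([
  [[0, 0, 0], [0, 0, 0]],
  [[0, 0, 0.04], [0, 0, 0]],
  [[0, 0, 0.08], [0, 0, 0]],
  [[0, 0, 0.1], [0, 0, 0]],
  [[0, 0, 0.1], [0, 0, 0]],
])

```text
clock: 12.0
position: [407.4, -283.0, 93.2]
ee_rot: [-0.298, 0.918, -0.08, -0.247]
contact_force: [-0.4, -0.2, -0.6]
gripper_width: 42.6
grasp_force: 0.0
```

arm_command([
  [[0, 0, 0], [0, 0, 0]],
  [[0, 0, 0], [0, 0, 0]],
  [[0, 0, 0], [0, 0, 0]],
  [[0, 0, 0], [0, 0, 0]],
  [[0, 0, 0], [0, 0, 0]],
], grip=0)

```text
clock: 12.5
position: [409.2, -282.6, 94.1]
ee_rot: [-0.299, 0.918, -0.081, -0.246]
contact_force: [0.0, 0.9, 3.3]
gripper_width: 14.5
grasp_force: 59.3
```

```bash
python3 - <<'E'
from kin import *
s=arm.read_state(); p,r=pose(); t,Q=tb(416.7,-276.9,36,30,110); print(p,t,r.as_matrix().round(3).tolist(),s["contact_force"],s["gripper_width"])
print("rel rot",np.degrees((Q.inv()*r).as_rotvec()))
im,P=cloud("scene"); cv2.imwrite("pics/m5.png",cv2.resize(im[220:370,320:480],(640,600)))
# canister offset in tool frame, assuming it stands at fitted place
from fit import near
q=near(P,(416,-277),60); h=q[(q[:,2]>78)&(q[:,2]<88)]; print(len(h),cv2.minEnclosingCircle(h[:,:2].astype(np.float32)))
E
```

```text
[ 409.21437994 -282.55482117   94.12743312] [ 409.01433855 -282.4839599    93.54551733] [[-0.7, -0.589, -0.404], [-0.51, 0.808, -0.295], [0.501, -0.001, -0.866]] [0.04438173 0.92341451 3.28392947] 14.519172029118025
rel rot [ 0.07817752  0.04627757 -0.06541504]
512 ((413.3458557128906, -277.58392333984375), 38.60090637207031)
```

View pics/m5.png

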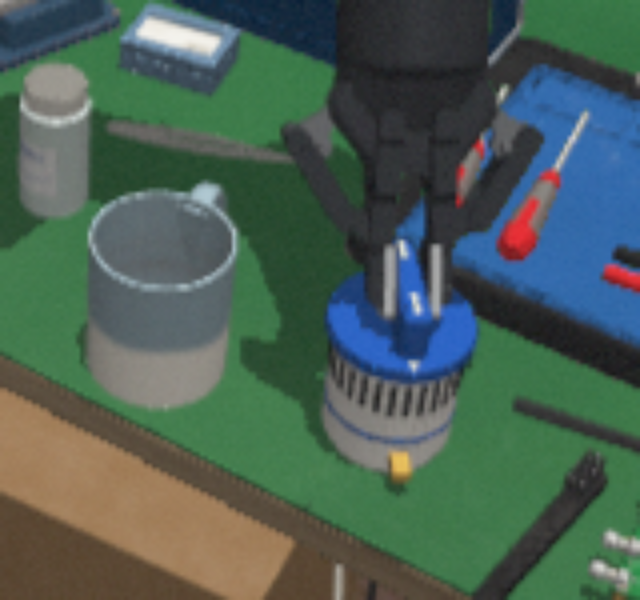

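The canister stands upright and the bar is pinched by the tilted gripper. The mug is clear on the left. Next, lift it and carry it to the collar.

```bash
cat > ch2.py <<'E'
from kin import *
TH=30; G=110.5
def path(wps,q=None):
    s=arm.read_state(); q=np.array(s["joints"]) if q is None else q
    p0,R0=pose()
    for p,Q in wps:
        m=0
        from scipy.spatial.transform import Slerp
        sl=Slerp([0,1],R.concatenate([R0,Q]))
        for a in np.linspace(.1,1,10):
            x,c=ik(p0+(p-p0)*a,sl(a),q); m=max(m,np.abs(x-q).max()); q=x
            if c>1e-7: print("FAIL",a,c)
        print("q",q.round(2),"max dq/10th",m.round(3)); p0,R0=p,Q
    chain(wps)
E
python3 - <<'E'
from ch2 import *
p,r=pose()
T=lambda x,y,z,psi:tb(x,y,psi,30,G,z)
path([(p+[0,0,175],r),T(470,-45,175,50),T(440,140,190,60),tins(50,85,30,1,G),tins(50,60,30,1,G)])
E
```

```text
q [-0.08  0.28 -0.27  0.34 -1.44 -0.98] max dq/10th 0.039
q [ 0.39  0.28 -0.24  0.23 -1.53 -1.15] max dq/10th 0.049
q [ 0.75  0.29 -0.16  0.15 -1.63 -1.31] max dq/10th 0.038
q [ 1.13 -0.03 -0.81  0.61 -0.9  -1.79] max dq/10th 0.089
q [ 1.09  0.02 -0.82  0.65 -0.83 -1.82] max dq/10th 0.007
[[0.3505, -0.0004, -0.6059], [0.0, 0.0, 0.0]] mm 175.0 deg 0.0
[[-0.6227, 0.6154, -0.3603], [0.0385, -0.0003, -0.067]] mm 236.7 deg 13.9
[[-0.3946, 0.561, -0.2971], [0.0278, 0.0, -0.0481]] mm 186.9 deg 10.0
[[-0.2212, 0.2973, 0.1244], [0.1661, -0.1523, -0.042]] mm 97.7 deg 41.3
[[-0.05, 0.0, 0.0866], [0.0, 0.0, 0.0]] mm 25.0 deg 0.0
```

arm_command([
  [[0.05, 0, -0.086], [0, 0, 0]],
  [[0.14, 0, -0.242], [0, 0, 0]],
  [[0.24, 0, -0.415], [0, 0, 0]],
  [[0.32, 0, -0.553], [0, 0, 0]],
  [[0.3505, 0, -0.606], [0, 0, 0]],
])

```text
clock: 13.05
position: [410.5, -282.5, 272.0]
ee_rot: [-0.299, 0.919, -0.082, -0.243]
contact_force: [1.1, -0.5, -2.2]
gripper_width: 15.0
grasp_force: 58.9
```

arm_command([
  [[-0.1, 0.1, -0.058], [0.006, 0, -0.011]],
  [[-0.22, 0.217, -0.127], [0.0135, 0, -0.0235]],
  [[-0.345, 0.34, -0.2], [0.021, 0, -0.037]],
  [[-0.47, 0.464, -0.272], [0.029, 0, -0.05]],
  [[-0.5945, 0.5875, -0.344], [0.0367, 0, -0.064]],
])

```text
clock: 13.55
position: [461.1, -60.4, 267.8]
ee_rot: [-0.404, 0.877, -0.107, -0.235]
contact_force: [0.7, -0.9, -1.3]
gripper_width: 15.2
grasp_force: 59.1
```

arm_command([
  [[-0.028, 0.028, -0.016], [0.002, 0, -0.003]],
  [[-0.028, 0.028, -0.016], [0.002, 0, -0.003]],
  [[-0.028, 0.028, -0.016], [0.002, 0, -0.003]],
])

```text
clock: 13.85
position: [460.8, -52.1, 268.0]
ee_rot: [-0.408, 0.875, -0.109, -0.235]
contact_force: [-0.1, 0.2, -1.8]
gripper_width: 15.0
grasp_force: 59.1
```

```bash
python3 - <<'E'
from ch2 import *
print(pose()[0],arm.read_state()["gripper_width"])
T=lambda x,y,z,psi:tb(x,y,psi,30,G,z)
path([T(440,140,190,60),tins(50,85,30,1,G),tins(50,60,30,1,G)])
E
```

```text
[460.76722845 -52.06574403 268.04252094] 15.029227872959902
q [ 0.75  0.29 -0.16  0.15 -1.63 -1.31] max dq/10th 0.038
q [ 1.13 -0.03 -0.81  0.61 -0.9  -1.79] max dq/10th 0.089
q [ 1.09  0.02 -0.82  0.65 -0.83 -1.82] max dq/10th 0.007
[[-0.3989, 0.5509, -0.3042], [0.0281, -0.0004, -0.0479]] mm 186.3 deg 10.0
[[-0.2212, 0.2973, 0.1244], [0.1661, -0.1523, -0.042]] mm 97.7 deg 41.3
[[-0.05, 0.0, 0.0866], [0.0, 0.0, 0.0]] mm 25.0 deg 0.0
```

arm_command([
  [[-0.07, 0.1, -0.055], [0.005, 0, -0.009]],
  [[-0.17, 0.235, -0.13], [0.012, 0, -0.02]],
  [[-0.27, 0.373, -0.206], [0.019, 0, -0.032]],
  [[-0.36, 0.497, -0.274], [0.025, 0, -0.043]],
  [[-0.399, 0.551, -0.304], [0.028, 0, -0.048]],
])

```text
clock: 14.35
position: [435.6, 133.4, 284.5]
ee_rot: [-0.484, 0.836, -0.13, -0.224]
contact_force: [0.6, 0.1, -2.0]
gripper_width: 15.1
grasp_force: 59.3
```

arm_command([
  [[-0.03, 0.04, 0.01], [0.022, -0.02, -0.0055]],
  [[-0.08, 0.1, 0.035], [0.055, -0.05, -0.014]],
  [[-0.12, 0.16, 0.062], [0.088, -0.08, -0.022]],
  [[-0.16, 0.215, 0.087], [0.12, -0.11, -0.03]],
  [[-0.195, 0.262, 0.109], [0.147, -0.135, -0.037]],
])

```text
clock: 14.85
position: [392.6, 188.2, 236.2]
ee_rot: [-0.584, 0.784, -0.2, 0.066]
contact_force: [0.9, -0.1, -1.8]
gripper_width: 14.6
grasp_force: 59.3
```

```bash
python3 - <<'E'
from ch2 import *
print(pose()[0],arm.read_state()["gripper_width"])
path([tins(50,85,30,1,G)])
E
```

```text
[392.57160778 188.22386679 236.19389967] 14.601528796199242
q [ 1.13 -0.03 -0.81  0.61 -0.9  -1.79] max dq/10th 0.011
[[-0.0296, 0.0385, 0.0089], [0.0181, -0.0165, -0.0052]] mm 12.3 deg 4.5
```

Now update the check for the tilted grasp.

arm_command([
  [[-0.0296, 0.0385, 0.0089], [0.0181, -0.0165, -0.005]],
  [[-0.0296, 0.0385, 0.0089], [0.0181, -0.0165, -0.005]],
  [[-0.0296, 0.0385, 0.0089], [0.0181, -0.0165, -0.005]],
  [[-0.0296, 0.0385, 0.0089], [0.0181, -0.0165, -0.005]],
])

```text
clock: 15.25
position: [388.7, 198.3, 230.6]
ee_rot: [-0.592, 0.772, -0.207, 0.099]
contact_force: [0.1, 1.0, -1.7]
gripper_width: 14.7
grasp_force: 59.4
```

```bash
cat > chk2.py <<'E'
from ch2 import *
import sys
def can():
    p,r=pose(); Rc=r*R.from_euler('z',180,degrees=True)*R.from_euler('x',180,degrees=True)*R.from_euler('y',-TH,degrees=True)
    g=p-r.apply([0,0,19]); return g-Rc.apply([0,0,G]),Rc
def rel():
    F=frame(); foot,Rc=can(); M=F.T@Rc.as_matrix(); s=arm.read_state()
    print("foot",((foot-C)@F).round(1),"phi",round(np.degrees(np.arctan2(M[1,0],M[0,0])),1),"lean deg",np.degrees(M[:2,2]).round(1),"F collar",(np.array(s["contact_force"])@F).round(1),"tq",np.round(s["wrist_torque"],1),"w",round(s["gripper_width"],1),"t",s["clock"])
def look(tag):
    F=frame(); foot,Rc=can()
    for n in("top","scene"):
        im,P=cloud(n); np.save(f"{n}_{tag}.npy",P); cv2.imwrite(f"pics/c_{n}_{tag}.png",im)
        L=(P-C)@F; h=cv2.cvtColor(im,cv2.COLOR_BGR2HSV)
        m=(h[...,0]>12)&(h[...,0]<28)&(h[...,1]>120)&(h[...,2]>90)
        k,lab,st,ce=cv2.connectedComponentsWithStats(m.astype(np.uint8))
        for i in range(1,k):
            c=np.nanmedian(L[lab==i],0)
            if st[i,4]>6 and np.hypot(c[0],c[1])<70 and c[2]>5: print(n,"brass",ce[i].round(1),st[i,4],c.round(1),"phi",np.degrees(np.arctan2(c[1],c[0])).round(1))
        print("  pred lugs",[proj(n,foot+Rc.apply([s*42,0,16.5])).tolist() for s in(1,-1)])
        b=(h[...,0]>100)&(h[...,0]<125)&(h[...,1]>140)
        T=Rc.inv().apply(P[b]-foot); T=T[np.hypot(T[:,0],T[:,1])<55]; cap=T[(T[:,2]>79)&(T[:,2]<89)]
        if len(cap)>50:
            A=np.c_[cap[:,:2],np.ones(len(cap))]; pl=np.linalg.lstsq(A,cap[:,2],rcond=None)[0]
            print(n,"cap centre (canister frame)",np.round(cv2.minEnclosingCircle(cap[:,:2].astype(np.float32))[0],1),cv2.minEnclosingCircle(cap[:,:2].astype(np.float32))[1],"top plane slope deg",np.degrees(pl[:2]).round(1),"z",pl[2].round(1))
        rim=P.reshape(-1,3); rl=(rim-C)@F; rr=rl[(abs(rl[:,2]-45)<3)&(np.hypot(rl[:,0],rl[:,1])<50)&(np.hypot(rl[:,0],rl[:,1])>30)]
if __name__=="__main__": rel(); look(sys.argv[1])
E
python3 chk2.py a
python3 - <<'E'
import cv2,numpy as np
o=np.zeros((400,800,3),np.uint8)
o[:,:400]=cv2.resize(cv2.imread("pics/c_scene_a.png")[130:230,190:290],(400,400),interpolation=2)
o[:,400:]=cv2.resize(cv2.imread("pics/c_top_a.png")[220:320,140:240],(400,400),interpolation=2)
cv2.imwrite("pics/m6.png",o)
E
```

```text
foot [ 2.1  0.1 84.7] phi 49.8 lean deg [0.2 0.1] F collar [-0.5  0.8 -1.8] tq [0.5 1.1 0. ] w 14.7 t 15.25
top brass [166.9 283.8] 34 [ 29.1  29.9 105.5] phi 45.8
top brass [217.  285.3] 34 [-22.9 -33.7 105.2] phi -124.2
  pred lugs [[165.6, 283.5], [216.5, 285.8]]
top cap centre (canister frame) [-0.8 -2. ] 38.42163848876953 top plane slope deg [-0.2  0.8] z 83.8
scene brass [248.  194.8] 21 [-27.1 -32.2 103.7] phi -130.1
  pred lugs [[224.0, 173.0], [248.1, 194.5]]
scene cap centre (canister frame) [-2.2  1.8] 38.06998825073242 top plane slope deg [0.4 0. ] z 83.4
```

View pics/m6.png

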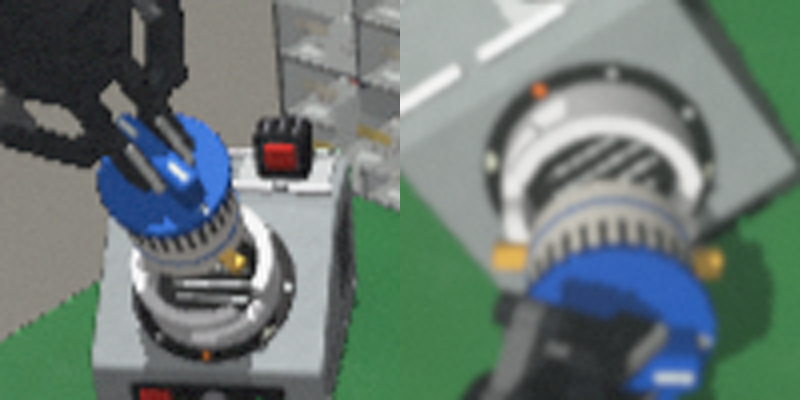

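The canister is aligned above the collar: lugs at (167,284) and (217,285) in the top view, within 1 px of prediction. It needs about 1.4 mm down the slope and 1 mm sideways.

```bash
python3 - <<'E'
from ch2 import *
path([tins(50,50,30,1,G,.7,1.1),tins(50,36,30,1,G,.7,1.1),tins(50,9,30,1,G,.7,1.1)])
E
```

```text
q [ 1.08  0.04 -0.83  0.67 -0.81 -1.84] max dq/10th 0.01
q [ 1.06  0.07 -0.84  0.7  -0.77 -1.86] max dq/10th 0.004
q [ 1.03  0.12 -0.85  0.76 -0.71 -1.9 ] max dq/10th 0.007
[[-0.0678, 0.0061, 0.1202], [0.0009, -0.001, -0.0007]] mm 34.5 deg 0.3
[[-0.028, 0.0, 0.0485], [0.0, 0.0, 0.0]] mm 14.0 deg 0.0
[[-0.054, 0.0, 0.0935], [0.0, 0.0, 0.0]] mm 27.0 deg 0.0
```

arm_command([
  [[-0.015, 0.006, 0.025], [0.001, -0.001, -0.0007]],
  [[-0.035, 0.006, 0.06], [0.001, -0.001, -0.0007]],
  [[-0.055, 0.006, 0.1], [0.001, -0.001, -0.0007]],
  [[-0.068, 0.006, 0.12], [0.001, -0.001, -0.0007]],
  [[-0.068, 0.006, 0.12], [0.001, -0.001, -0.0007]],
])

```text
clock: 15.85
position: [403.2, 208.3, 199.5]
ee_rot: [-0.594, 0.77, -0.208, 0.1]
contact_force: [-0.3, -0.5, -2.2]
gripper_width: 14.8
grasp_force: 59.3
```

arm_command([
  [[-0.01, 0, 0.017], [0, 0, 0]],
  [[-0.02, 0, 0.034], [0, 0, 0]],
  [[-0.028, 0, 0.0485], [0, 0, 0]],
  [[-0.028, 0, 0.0485], [0, 0, 0]],
])

```text
clock: 16.25
position: [409.8, 212.7, 188.8]
ee_rot: [-0.594, 0.77, -0.208, 0.1]
contact_force: [0.9, 0.8, -2.4]
gripper_width: 14.7
grasp_force: 59.3
```

```bash
python3 chk2.py b
```

```text
foot [-0.8  1.2 35.8] phi 50.1 lean deg [ 0.1 -0. ] F collar [-0.5  0.2 -2.6] tq [ 0.5  1.1 -0. ] w 14.7 t 16.25
top brass [167.  272.4] 28 [26.8 31.5 56.6] phi 49.7
top brass [215.  274.2] 24 [-24.9 -33.3  56.8] phi -126.8
  pred lugs [[166.2, 272.4], [214.4, 274.7]]
top cap centre (canister frame) [-1.2 -2.6] 38.0598030090332 top plane slope deg [0.2 0.9] z 83.9
scene brass [250.6 203.3] 21 [-29.3 -31.2  56.9] phi -133.3
  pred lugs [[227.5, 182.3], [251.0, 203.1]]
scene cap centre (canister frame) [-3.1  1.2] 38.34592819213867 top plane slope deg [0.2 0.1] z 83.8chk2.py:17: RuntimeWarning: All-NaN slice encountered
  c=np.nanmedian(L[lab==i],0)
```

```bash
python3 - <<'E'
from ch2 import *
chain([tins(50,30,30,1,G,.5,1.1),tins(50,20,30,1,G,.5,1.1),tins(50,10,30,1,G,.5,1.1)])
E
```

```text
[[-0.0139, -0.0034, 0.0203], [-0.0002, -0.0001, 0.0008]] mm 6.2 deg 0.1
[[-0.02, -0.0, 0.0346], [0.0, 0.0, 0.0]] mm 10.0 deg 0.0
[[-0.02, 0.0, 0.0346], [0.0, 0.0, 0.0]] mm 10.0 deg 0.0
```

arm_command([
  [[-0.005, -0.003, 0.008], [0, 0, 0.0008]],
  [[-0.014, -0.0034, 0.02], [0, 0, 0.0008]],
  [[-0.022, -0.0034, 0.034], [0, 0, 0.0008]],
  [[-0.03, -0.0034, 0.048], [0, 0, 0.0008]],
  [[-0.034, -0.0034, 0.055], [0, 0, 0.0008]],
])

```text
clock: 16.85
position: [418.5, 218.0, 176.1]
ee_rot: [-0.594, 0.771, -0.208, 0.101]
contact_force: [0.2, 0.4, -1.7]
gripper_width: 14.8
grasp_force: 59.3
```

```bash
python3 -c "
from chk2 import *
rel()"
```

```text
foot [ 0.3  1.  19.5] phi 50.0 lean deg [0. 0.] F collar [-0.7  0.2 -1.7] tq [ 0.4  1.1 -0. ] w 14.8 t 16.85
```

arm_command([
  [[-0.006, 0, 0.01], [0, 0, 0]],
  [[-0.013, 0, 0.022], [0, 0, 0]],
  [[-0.019, 0, 0.0325], [0, 0, 0]],
  [[-0.0195, 0, 0.0335], [0, 0, 0]],
  [[-0.0195, 0, 0.0335], [0, 0, 0]],
])

```text
clock: 17.35
position: [423.1, 221.0, 168.5]
ee_rot: [-0.593, 0.771, -0.208, 0.101]
contact_force: [-1.0, 0.0, -2.8]
gripper_width: 14.8
grasp_force: 59.3
```

```bash
python3 -c "
from chk2 import *
rel()
path([tins(37.5,10,30,1,G,.4,1),tins(25,10,30,1,G,.4,1),tins(12.5,10,30,1,G,.4,1),tins(0,10,30,1,G,.4,1)])"
```

```text
foot [ 0.5  1.1 10.2] phi 50.0 lean deg [-0.  0.] F collar [-2.3  0.5 -1.8] tq [ 0.5  1.2 -0. ] w 14.8 t 17.35
q [ 1.01  0.13 -0.76  0.54 -0.74 -1.88] max dq/10th 0.023
q [ 0.97  0.14 -0.67  0.36 -0.77 -1.87] max dq/10th 0.02
q [ 0.92  0.14 -0.59  0.19 -0.8  -1.87] max dq/10th 0.018
q [ 0.86  0.15 -0.52  0.03 -0.82 -1.89] max dq/10th 0.016
[[-0.0007, 0.0083, 0.0006], [-0.0349, -0.0001, 0.0601]] mm 2.1 deg 12.5
[[-0.0008, 0.0082, -0.0005], [-0.0347, -0.0, 0.0601]] mm 2.1 deg 12.5
[[-0.0008, 0.0082, -0.0005], [-0.0347, -0.0, 0.0601]] mm 2.1 deg 12.5
[[-0.0008, 0.0082, -0.0005], [-0.0347, 0.0, 0.0601]] mm 2.1 deg 12.5
```

arm_command([
  [[0, 0.003, 0], [-0.012, 0, 0.02]],
  [[0, 0.006, 0], [-0.024, 0, 0.041]],
  [[-0.0007, 0.0083, 0], [-0.0348, 0, 0.0601]],
  [[-0.0007, 0.0083, 0], [-0.0348, 0, 0.0601]],
])

```text
clock: 17.75
position: [421.7, 222.1, 168.2]
ee_rot: [-0.522, 0.834, -0.154, 0.088]
contact_force: [0.4, 1.0, -1.6]
gripper_width: 15.1
grasp_force: 59.3
```

arm_command([
  [[0, 0.003, 0], [-0.012, 0, 0.02]],
  [[0, 0.006, 0], [-0.024, 0, 0.041]],
  [[-0.0007, 0.0082, -0.0005], [-0.0348, 0, 0.0601]],
  [[-0.0007, 0.0082, -0.0005], [-0.0348, 0, 0.0601]],
])

```text
clock: 18.15
position: [420.1, 222.8, 167.5]
ee_rot: [-0.446, 0.886, -0.1, 0.074]
contact_force: [0.3, -0.0, -2.2]
gripper_width: 14.7
grasp_force: 59.3
```

```bash
python3 -c "
from chk2 import *
rel()
chain([tins(12.5,10,30,1,G,.4,1),tins(2,10,30,1,G,.4,1),tins(-1,10,30,1,G,.4,1)])"
```

```text
foot [ 1.2  1.  10.3] phi 25.0 lean deg [-0.1  0. ] F collar [-1.  -0.2 -1.9] tq [0.2 0.6 0. ] w 14.7 t 18.15
[[0.0007, 0.0095, 0.0018], [-0.0349, 0.0003, 0.0602]] mm 2.4 deg 12.5
[[-0.0006, 0.0069, -0.0003], [-0.0292, -0.0, 0.0505]] mm 1.7 deg 10.5
[[-0.0, 0.002, -0.0], [-0.0083, -0.0, 0.0144]] mm 0.5 deg 3.0
```

arm_command([
  [[0, 0.003, 0], [-0.012, 0, 0.02]],
  [[0, 0.006, 0.001], [-0.024, 0, 0.041]],
  [[0.0005, 0.009, 0.0015], [-0.0348, 0, 0.0601]],
  [[0.0005, 0.009, 0.0015], [-0.0348, 0, 0.0601]],
])

```text
clock: 18.55
position: [418.1, 223.5, 166.3]
ee_rot: [-0.364, 0.928, -0.045, 0.058]
contact_force: [0.3, 1.2, -1.5]
gripper_width: 14.6
grasp_force: 59.3
```

arm_command([
  [[0, 0.003, 0], [-0.012, 0, 0.02]],
  [[0, 0.006, 0], [-0.024, 0, 0.041]],
  [[-0.0006, 0.0085, -0.0003], [-0.0345, 0, 0.06]],
  [[-0.0006, 0.0085, -0.0003], [-0.0345, 0, 0.06]],
])

```text
clock: 18.95
position: [416.7, 224.9, 166.0]
ee_rot: [-0.278, 0.96, 0.011, 0.042]
contact_force: [0.7, 0.6, -1.7]
gripper_width: 15.0
grasp_force: 59.3
```

```bash
python3 chk2.py d; python3 -c "
from chk2 import *
path([tins(0,10,30,1,G,.4,1),tins(0,1,30,1,G,.4,1)])"
```

```text
foot [-0.3  0.5 10.1] phi 0.2 lean deg [0.  0.1] F collar [-0.2  0.2 -1.9] tq [-0.1  0.3  0. ] w 15.0 t 18.95
  pred lugs [[176.8, 250.2], [203.3, 283.0]]
top cap centre (canister frame) [ 1.8 -9.1] 36.42583084106445 top plane slope deg [-0.   0.6] z 83.7
scene brass [239.7 213.4] 7 [-46.9  -1.1  29.1] phi -178.7
  pred lugs [[242.9, 181.2], [239.8, 211.8]]
scene cap centre (canister frame) [-3.4 -1.2] 37.52593994140625 top plane slope deg [-0.3  0.2] z 83.5
q [ 0.86  0.15 -0.52  0.03 -0.82 -1.89] max dq/10th 0.001
q [ 0.85  0.17 -0.52  0.03 -0.8  -1.88] max dq/10th 0.002
[[-0.0032, 0.0009, -0.0018], [-0.0008, -0.0002, 0.0011]] mm 1.0 deg 0.2
[[-0.018, 0.0, 0.0312], [0.0, 0.0, 0.0]] mm 9.0 deg 0.0
```

arm_command([
  [[-0.005, 0.0005, 0.007], [0, 0, 0]],
  [[-0.01, 0.0005, 0.015], [0, 0, 0]],
  [[-0.015, 0.0005, 0.023], [0, 0, 0]],
  [[-0.018, 0.0005, 0.028], [0, 0, 0]],
  [[-0.018, 0.0005, 0.028], [0, 0, 0]],
])

```text
clock: 19.55
position: [420.2, 228.0, 159.8]
ee_rot: [-0.278, 0.96, 0.011, 0.041]
contact_force: [-4.6, -1.9, 3.6]
gripper_width: 14.6
grasp_force: 60.3
```

```bash
python3 -c "
from chk2 import *
rel()"
```

```text
foot [-0.2  1.3  2.3] phi 0.1 lean deg [0.1 0. ] F collar [-1.9  0.9  5.7] tq [-0.3  1.5  0.1] w 14.6 t 19.55
```

arm_command([
  [[0, 0, 0], [0, 0, 0]],
  [[0, 0, 0], [0, 0, 0]],
  [[0, 0, 0], [0, 0, 0]],
], grip=0.5)

```text
clock: 19.85
position: [421.2, 228.6, 159.6]
ee_rot: [-0.277, 0.96, 0.012, 0.042]
contact_force: [0.4, -0.2, -0.3]
gripper_width: 42.7
grasp_force: 0.0
```

arm_command([
  [[0, 0, -0.08], [0, 0, 0]],
  [[0, 0, -0.2], [0, 0, 0]],
  [[0, 0, -0.35], [0, 0, 0]],
  [[0, 0, -0.45], [0, 0, 0]],
  [[0, 0, -0.45], [0, 0, 0]],
])

```text
clock: 20.35
position: [414.2, 224.5, 275.9]
ee_rot: [-0.278, 0.959, 0.014, 0.046]
contact_force: [-0.1, -0.3, -0.4]
gripper_width: 42.6
grasp_force: 0.0
```

```bash
python3 - <<'E'
from ch2 import *
F=frame(); o=np.zeros((400,800,3),np.uint8)
for i,n in enumerate(("top","scene")):
    im,P=cloud(n); L=(P-C)@F; h=cv2.cvtColor(im,cv2.COLOR_BGR2HSV)
    b=(h[...,0]>100)&(h[...,0]<125)&(h[...,1]>140)&(np.hypot(L[...,0],L[...,1])<60)
    T=L[b]; cap=T[(T[:,2]<T[:,2].max()-20)]; top=T[(T[:,2]>80)&(T[:,2]<90)]
    A=np.c_[top[:,:2],np.ones(len(top))]; pl=np.linalg.lstsq(A,top[:,2],rcond=None)[0]
    bar=T[(T[:,2]>98)]; w=np.linalg.svd(bar[:,:2]-bar[:,:2].mean(0))[2][0]
    print(n,"cap top z",pl[2].round(1),"slope",np.degrees(pl[:2]).round(1),"centre",np.round(cv2.minEnclosingCircle(top[:,:2].astype(np.float32)),1) if 0 else cv2.minEnclosingCircle(top[:,:2].astype(np.float32)),"bar",np.degrees(np.arctan2(w[1],w[0])).round(1),bar.mean(0).round(1))
    g=P.reshape(-1,3); g=g[(g[:,2]>150)&(g[:,2]<163)&(np.hypot(g[:,0]-565,g[:,1]-275)<40)]; print(n,"grip",len(g),cv2.minAreaRect(g[:,:2].astype(np.float32)),np.median(g[:,2]))
    v,u=(slice(200,300),slice(140,240)) if n=="top" else (slice(130,230),slice(190,290))
    o[:,400*i:400*i+400]=cv2.resize(im[v,u],(400,400),interpolation=2)
cv2.imwrite("pics/m7.png",o); print(pose()[0])
# shutter grasp candidates: tool down, closing along yaw YAW; tool y = +-u
for yaw in(YAW+90,YAW-90):
    for sy in(0,55):
        a=np.radians(YAW); p=np.array([565.5,275.8,136])+sy*np.array([-np.sin(a),np.cos(a),0]); S=iks(p,down(yaw),n=8); print(yaw,sy,[x.round(2).tolist() for x in S])
print(arm.read_state()["joints"])
E
```

```text
top cap top z 86.8 slope [2.2 0.2] centre ((-3.5576157569885254, -1.1607857942581177), 37.6898307800293) bar -173.9 [-12.6  -1.9 113.6]
top grip 363 ((566.0362548828125, 275.9173278808594), (35.37041091918945, 35.494224548339844), 32.5561637878418) 156.49832037185
scene cap top z 86.3 slope [2.1 0.3] centre ((-6.555891513824463, 0.8230987191200256), 37.8840217590332) bar 177.6 [-10.6  -1.1 112.4]
scene grip 92 ((560.3488159179688, 272.8083801269531), (33.98595428466797, 36.366004943847656), 38.7021484375) 155.2314106746927
[412.44285889 223.22539644 271.69369009]
122.2 0 [[0.71, 0.47, -0.11, 0.0, -0.99, 2.99]]
122.2 55 [[0.8, 0.46, -0.12, 0.0, -0.99, 2.9]]
-57.8 0 [[0.71, 0.47, -0.11, 0.0, -0.99, -0.15]]
-57.8 55 [[0.8, 0.46, -0.12, 0.0, -0.99, -0.24]]
[ 0.86113855  0.03785234 -0.35418303  0.02908151 -1.09442395 -1.88168392]
```

View pics/m7.png

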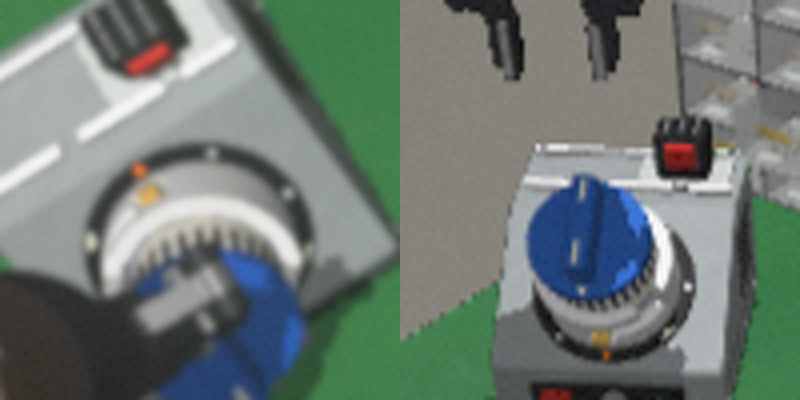

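Both brass lugs sit at the orange marks, and the cap height (86.5 mm) gives a foot height of about 2 mm with a lean of about 2°. The canister is home. Now the shutter.

```bash
python3 - <<'E'
from ch2 import *
p,r=pose(); M=r.as_matrix(); y0=np.degrees(np.arctan2(M[1,0],M[0,0])); print(y0,p)
B=np.array([565.3,275.7,0.]); yw=-57.8
path([((490,250,260),down(y0+(yw-y0)/3)),((540,265,250),down(y0+(yw-y0)*2/3)),((565.3,275.7,230),down(yw)),((565.3,275.7,129),down(yw))])
E
```

```text
-147.77163876228002 [412.44285889 223.22539644 271.69369009]
q [ 0.77  0.24 -0.13  0.   -1.2  -1.25] max dq/10th 0.068Traceback (most recent call last):
  File "<stdin>", line 4, in <module>
  File "ch2.py", line 11, in path
    x,c=ik(p0+(p-p0)*a,sl(a),q); m=max(m,np.abs(x-q).max()); q=x
               ~^~~
TypeError: unsupported operand type(s) for -: 'tuple' and 'tuple'
```

```bash
python3 - <<'E'
from ch2 import *
y0=-147.8; yw=-57.8; A=np.array
path([(A([490.,250,260]),down(y0+30)),(A([540.,265,250]),down(y0+60)),(A([565.3,275.7,230]),down(yw)),(A([565.3,275.7,129]),down(yw))])
E
```

```text
q [ 0.77  0.24 -0.13  0.   -1.2  -1.25] max dq/10th 0.068
q [ 0.73  0.33 -0.02  0.   -1.22 -0.69] max dq/10th 0.057
q [ 0.71  0.39  0.02  0.   -1.19 -0.15] max dq/10th 0.054
q [ 0.71  0.48 -0.12  0.   -0.98 -0.15] max dq/10th 0.022
[[-0.3142, -0.0749, 0.0748], [-0.0073, 0.0275, -0.1664]] mm 82.9 deg 30.4
[[-0.1464, -0.1489, 0.04], [-0.0, 0.0, -0.1667]] mm 53.2 deg 30.0
[[-0.0389, -0.1028, 0.08], [0.0, 0.0, -0.1667]] mm 34.0 deg 30.0
[[0.0, 0.0, 0.404], [0.0, 0.0, 0.0]] mm 101.0 deg 0.0
```

arm_command([
  [[-0.08, -0.02, 0.015], [-0.002, 0.006, -0.035]],
  [[-0.16, -0.04, 0.035], [-0.004, 0.014, -0.08]],
  [[-0.24, -0.057, 0.055], [-0.006, 0.021, -0.125]],
  [[-0.3142, -0.0749, 0.0748], [-0.0073, 0.0275, -0.1664]],
  [[-0.3142, -0.0749, 0.0748], [-0.0073, 0.0275, -0.1664]],
], grip=0.75)

```text
clock: 20.95
position: [491.3, 250.3, 256.2]
ee_rot: [-0.517, 0.856, -0.001, -0.003]
contact_force: [0.0, -0.7, 0.0]
gripper_width: 64.2
grasp_force: 0.0
```

arm_command([
  [[-0.035, -0.035, 0.01], [0, 0, -0.04]],
  [[-0.07, -0.07, 0.02], [0, 0, -0.083]],
  [[-0.11, -0.11, 0.03], [0, 0, -0.125]],
  [[-0.1464, -0.1489, 0.04], [0, 0, -0.1667]],
  [[-0.1464, -0.1489, 0.04], [0, 0, -0.1667]],
])

```text
clock: 21.45
position: [540.0, 264.6, 247.4]
ee_rot: [0.72, -0.694, -0.0, 0.002]
contact_force: [-1.0, 0.2, -0.0]
gripper_width: 63.5
grasp_force: 0.0
```

arm_command([
  [[-0.01, -0.025, 0.02], [0, 0, -0.04]],
  [[-0.02, -0.05, 0.04], [0, 0, -0.083]],
  [[-0.03, -0.08, 0.06], [0, 0, -0.125]],
  [[-0.0389, -0.1028, 0.08], [0, 0, -0.1667]],
  [[-0.0389, -0.1028, 0.08], [0, 0, -0.1667]],
])

```text
clock: 21.95
position: [564.3, 275.2, 228.1]
ee_rot: [0.875, -0.485, -0.001, 0.002]
contact_force: [-0.7, -0.6, -0.1]
gripper_width: 63.9
grasp_force: 0.0
```

arm_command([
  [[0, 0, 0], [0, 0, 0]],
  [[0, 0, 0], [0, 0, 0]],
])

```text
clock: 22.15
position: [564.8, 275.4, 229.9]
ee_rot: [0.875, -0.484, 0.0, 0.001]
contact_force: [0.3, 0.1, 0.6]
gripper_width: 63.7
grasp_force: 0.0
```

```bash
python3 - <<'E'
from ch2 import *
print(pose()[0],arm.read_state()["gripper_width"])
chain([((565.3,275.7,160),down(-57.8)),((565.3,275.7,129),down(-57.8))])
E
```

```text
[564.78852266 275.42667584 229.9392119 ] 63.68403853142381
[[-0.0001, -0.0026, 0.2798], [0.0003, -0.0002, -0.0008]] mm 69.9 deg 0.2
[[0.0, 0.0, 0.124], [0.0, 0.0, 0.0]] mm 31.0 deg 0.0
```

arm_command([
  [[0, -0.002, 0.1], [0, 0, 0]],
  [[0, -0.002, 0.25], [0, 0, 0]],
  [[0, -0.002, 0.35], [0, 0, 0]],
  [[0, -0.002, 0.402], [0, 0, 0]],
  [[0, -0.002, 0.402], [0, 0, 0]],
])

```text
clock: 22.65
position: [564.8, 275.1, 127.6]
ee_rot: [0.875, -0.484, -0.001, 0.002]
contact_force: [0.5, 0.3, 0.3]
gripper_width: 63.9
grasp_force: 0.0
```

arm_command([
  [[0, 0, 0], [0, 0, 0]],
  [[0, 0, 0], [0, 0, 0]],
  [[0, 0, 0], [0, 0, 0]],
  [[0, 0, 0], [0, 0, 0]],
  [[0, 0, 0], [0, 0, 0]],
], grip=0)

```text
clock: 23.15
position: [567.2, 276.8, 131.5]
ee_rot: [0.876, -0.483, 0.001, -0.002]
contact_force: [2.0, 0.7, 7.1]
gripper_width: 28.9
grasp_force: 61.5
```

```bash
python3 - <<'E'
from ch2 import *
p,r=pose(); s=arm.read_state(); print(p,s["gripper_width"],s["contact_force"],s["grasp_force"])
a=np.radians(YAW); d=np.array([-np.sin(a),np.cos(a),0])
chain([(p+15*d,r),(p+57*d,r)])
E
```

```text
[567.2471133  276.76624354 131.53371586] 28.875433855038978 [1.96042666 0.73451763 7.13002773] 61.50506258010864
[[-0.06, -0.0001, -0.0001], [0.0, 0.0, 0.0]] mm 15.0 deg 0.0
[[-0.168, -0.0002, -0.0002], [0.0, 0.0, 0.0]] mm 42.0 deg 0.0
```

arm_command([
  [[-0.02, 0, -0.005], [0, 0, 0]],
  [[-0.06, 0, -0.005], [0, 0, 0]],
  [[-0.1, 0, -0.005], [0, 0, 0]],
  [[-0.14, 0, -0.005], [0, 0, 0]],
  [[-0.18, 0, -0.005], [0, 0, 0]],
])

```text
clock: 23.65
position: [543.0, 314.9, 131.6]
ee_rot: [0.876, -0.483, 0.001, -0.001]
contact_force: [5.5, 0.2, 1.8]
gripper_width: 28.8
grasp_force: 61.2
```

arm_command([
  [[-0.02, 0, 0], [0, 0, 0]],
  [[-0.036, 0, 0], [0, 0, 0]],
  [[-0.042, 0, 0], [0, 0, 0]],
  [[-0.045, 0, 0], [0, 0, 0]],
  [[-0.045, 0, 0], [0, 0, 0]],
])

```text
clock: 24.15
position: [537.7, 323.3, 131.6]
ee_rot: [0.876, -0.483, 0.002, -0.001]
contact_force: [8.8, -1.3, 2.1]
gripper_width: 29.2
grasp_force: 61.2
```

```bash
python3 - <<'E'
from ch2 import *
p,r=pose(); s=arm.read_state(); a=np.radians(YAW); d=np.array([-np.sin(a),np.cos(a),0])
print(p,(p-[567.2,276.8,131.5])@d,"F along",np.array(s["contact_force"])@d,s["contact_force"],s["gripper_width"])
E
```

```text
[537.68938401 323.25774364 131.56768085] 55.03773233460126 F along -5.77382848074405 [ 8.79647248 -1.28386405  2.13412998] 29.235251921357623
```

arm_command([
  [[-0.004, 0, 0], [0, 0, 0]],
  [[-0.004, 0, 0], [0, 0, 0]],
  [[-0.004, 0, 0], [0, 0, 0]],
  [[-0.004, 0, 0], [0, 0, 0]],
], grip=0.8)

```text
clock: 24.55
position: [534.5, 324.2, 129.9]
ee_rot: [0.876, -0.483, -0.0, 0.001]
contact_force: [-0.2, 0.2, -0.2]
gripper_width: 68.3
grasp_force: 0.0
```

arm_command([
  [[0, 0, -0.1], [0, 0, 0]],
  [[0, 0, -0.3], [0, 0, 0]],
  [[0, 0, -0.5], [0, 0, 0]],
  [[0, 0, -0.6], [0, 0, 0]],
  [[0, 0, -0.6], [0, 0, 0]],
])

```text
clock: 25.05
position: [536.6, 325.6, 285.9]
ee_rot: [0.876, -0.483, 0.002, -0.004]
contact_force: [0.0, 0.9, 0.3]
gripper_width: 68.1
grasp_force: 0.0
```

```bash
python3 - <<'E'
from ch2 import *
o=np.zeros((400,800,3),np.uint8); F=frame()
for i,n in enumerate(("top","scene")):
    im,P=cloud(n); L=(P-C)@F; h=cv2.cvtColor(im,cv2.COLOR_BGR2HSV)
    g=P.reshape(-1,3); g=g[(g[:,2]>148)&(g[:,2]<163)&(np.hypot(g[:,0]-536,g[:,1]-322)<45)]
    print(n,"grip",len(g),cv2.minAreaRect(g[:,:2].astype(np.float32)) if len(g) else 0)
    b=(h[...,0]>100)&(h[...,0]<125)&(h[...,1]>140)&(np.hypot(L[...,0],L[...,1])<60); T=L[b]; top=T[(T[:,2]>80)&(T[:,2]<91)]
    if len(top)>50: print(n,"cap z",np.median(top[:,2]))
    v,u=(slice(190,290),slice(130,230)) if n=="top" else (slice(130,230),slice(190,290))
    o[:,400*i:400*i+400]=cv2.resize(im[v,u],(400,400),interpolation=2)
cv2.imwrite("pics/m8.png",o); print(pose()[0],arm.read_state()["contact_force"])
E
```

```text
top grip 383 ((535.94580078125, 321.9516906738281), (35.13093185424805, 36.2904052734375), 31.93597984313965)
top cap z 86.66601769372059
scene grip 112 ((532.426513671875, 320.4639892578125), (35.08653259277344, 36.069759368896484), 24.12460708618164)
scene cap z 86.04190970357149
[534.67339606 324.46794784 280.28569709] [ 1.02117238 -0.75612545 -1.08990508]
```

View pics/m8.png

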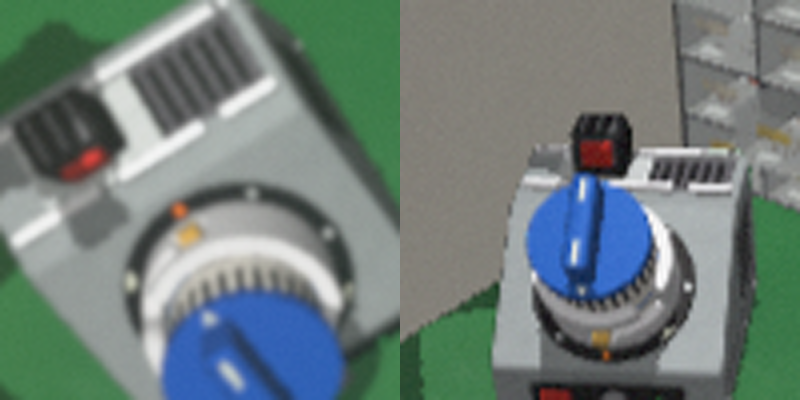

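The shutter block has moved 55 mm and the outlet grille shows. The red release stands out again (35 mm front to back, as at the start), and both lugs are at the orange marks.

```bash
python3 -c "
from bench import arm
print(arm.job_done())"
```

```text
the job is handed in; nothing more can be done
None
```

The job is handed in, though no verdict was shown: the canister is down in its notches, the shutter is open 55 mm with its release sprung out, and the arm stayed clear of the mug, jar and tape roll.

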